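Latch the sample chamber shut

ROBOT

A 7-joint arm with a two-finger parallel gripper is mounted at the origin on the work surface. World frame = base frame: x ahead of the robot, y to its left, z up, the work surface at z = 0. Lengths are in m, angles in degrees, forces in N, time in s.
With the tool pointing down it reaches from about 0.4 to 0.875 m from the base axis. Payload 6.5 kg.
Tool frame: the origin (TCP) lies midway between the tips of the shut fingers; the grasp point (between the pads) lies 19 mm behind it (robot.grip_point_offset is the distance from the TCP to the grasp point, in m); z points along the fingers, y is the direction in which the jaws open and shut (so a half turn about z gives the same grasp; the last joint's range is limited). The gripper opens to 88 mm and grips with 3 to 60 N. Pads are 18 mm wide; open, the fingers measure 123 mm over their backs; the gripper's body (75 mm by 187 mm) begins 45 mm behind the grasp point.
Start: joints at [-67.678, 30.733, -0.252, 88.115, 0.149, 61.152, -4.079], TCP at [0.286, 0.584, 0.239] pointing down, gripper open.
Joint ranges: [-154.64, 154.64], [-21.42, 123.67], [-72.66, 72.17], [13.99, 137.28], [-74.86, 254.86], [10.95, 109.41], [-158.01, 158.01]. Speed limits (degrees/s): [136.94, 136.94, 180, 180, 180, 180, 180].

INTERFACE

Orientations are given as [roll, pitch, yaw] about the fixed x, y, z axes, in that order (R = Rz(yaw) Ry(pitch) Rx(roll)).
In Python, from plant import robot, vision gives the robot as it stands.
- The arm moves only by the tool carry_out, never from a script. Its argument "targets" is one flat list of numbers, 7 for each row, row after row: the shift along the world's x, y, z in mm, then the turn, a rotation vector about the world's x, y, z in degrees, then the closure, from -1 (fully open) to 1 (shut). In form: [x, y, z, wx, wy, wz, jaw, x, y, z, wx, wy, wz, jaw, ...]. A call has 1 to 5 rows; each row shifts and turns the pose as measured when the row begins; what a row does not reach is not made up. A row lasts 1/10 s, in which the tool goes at most 50 mm and 8.59 degrees, less where a joint would pass 70% of its speed; a pose out of reach is approached as far as the arm can. A call with a gripper value outside its range is refused whole. The fingers move at their own pace and stop on an object; "squeeze" is the grip in N (left out, the last holds). Time passes only in rows, so rows that do not move let the fingers close. It gives the time, the measured TCP pose, the force and the opening at its end, in the units of the state.
- robot.get_obs(): the state, without advancing time (a new reading comes with each control period).
- vision.get_image(name): name is "scene" or "top" or "wrist"; returns a dict with "color" (480x640x3 uint8, red, green, blue), "z_map" (480x640 float32, m along the optical axis (not along the pixel's ray), 0 where there is no reading), "intrinsics" (3x3 intrinsics, pixels), "k1" (the pictures are not rectified: a ray, as slopes to the right and down, at radius r is drawn at 1 + k1 r^2 times it, then the intrinsics apply), "extrinsics" (4x4, takes a point from camera to world coordinates). Camera axes: x right, y up, looking along -z (the intrinsics and any distortion apply to the point x, -y, -z); pixel columns grow to the right and rows downward; lengths in m; the calibration is good to about 2 mm. A picture is of the moment at which its call begins.
- robot.finish_job(): hands the job in, once; it reports no verdict.
The state is a dict: "t": time; "qpos": joint angles; "qd": joint speeds; "tau": joint torques, N m; "position": TCP position; "ee_rot": TCP orientation; "wrist_force": force on the tool from outside, world axes, zero at the start; "moment": the same for the moment, N m; "finger_gap": opening from 0.0 (shut) to 1.0 (fully open).
Only numpy, scipy, OpenCV 4.12 (cv2) and the standard library are available. Lean on these libraries where they do the work, as an engineer would, in place of code of your own. Each camera call takes 0.05 s, during which the arm holds its last target.

TASK

Close the draw latch on top of the clear sample chamber: take the claw by its round tab, drop its lip into the slot of the strike on the end plate and draw it back until it bears on the bar, then swing the lever over and down until it lies flat on its rubber buffer and the end plate stays drawn in. Feel your way gently: do not force the claw against the end plate by hand or slam or crush the lever onto its buffer, leave the things around the chamber where they are, and let go at the end.

Things in the scene. Friction and masses are not known exactly. Their poses are not given: they have to be found in the camera images.
- chamber: Sample chamber, screwed down: aluminium base plate 150 x 300 x 12 mm, clear box on it, its deck (top) at 85 mm. Origin: centre of the base's underside on the bench. x is parallel to the latch's hinge pins; y is the draw direction, from the lever's pivot to the end plate and strike; z up. The latch lies in the plane x = 0 and moves in y-z.
- pivot (a point): The lever's hinge pin, along the chamber's x, at chamber (0, 0, 113 mm), between two 32 mm high steel cheeks whose outer faces are at x = +-25 mm. Axes as the chamber's.
- lever (a joint): Lever angle, rad: 0 upright, grows as it swings to the chamber's -y side, 1.57 level on the buffer (home). Starts at 0.05-0.40. Steel strip 8 mm thick, 38 wide, reaching 110 mm from the pivot; 0.06 N m friction, stays where left. Holds the claw's pin 18 mm from the pivot. With the claw taut, closing takes up to 12 N near its tip; past about 1.45 (over centre) it pulls itself home.
- lever_pad (a point): Lever's centre line, mid-thickness, 90 mm from the pivot, in its black finger pad. Site z points along the lever to its tip, y is the normal of the face to push (it looks to +y when upright, up when home), x the hinge axis.
- claw: Steel claw, hinged in the lever. Origin on its pin; y along its arm (12 mm wide, 8 thick) to the lip, z its upper side. Starts raised 20-57 degrees above level; about 50 g. Its pin's 0.032 N m friction holds it where it is put and turns it with the lever: left slack in the slot (over 0.5 mm from the bar) it is lifted out as the lever swings; drawn taut on the bar first, it stays hooked.
- tab (a point): Centre of the claw's round finger tab: steel disc 24 mm across, 12 mm thick, flat faces to the chamber's +-x, to be pinched on them from above at any claw angle. At y = 72, z = 14 mm in the claw's frame. Moving the tab in y-z moves claw and lever; dragging the lever along takes 3-4 N, a pull of 12-15 N on the tab seats the lip taut.
- lip (a point): Middle of the lip's lower edge: lip 20 mm wide (x), 4.5 mm thick, leaning 7 degrees inwards, reaching 9 mm below the arm's underside. At y = 102, z = -13 mm in the claw's frame.
- keeper (a point): On the end plate: nominal centre of the strike's slot, level with the strike's top (107 mm up), axes as the chamber's. The steel strike is screw-adjusted and locked up to 4.5 mm either way of this point along y: find the slot by feel. Keeper's y in the chamber is 92.5 mm when free; latched, the end plate is drawn in 1.5-11 mm along -y, its gasket resisting with 12 N per mm.
- bar (a point): Fixed to the end plate 8.25 mm on the pivot's side of keeper, nominal top of the strike's round bar (8 mm thick, along x, adjusted with the strike). Beyond it the slot, 8.5 mm along y, 28 along x, 10 deep, then a 7 mm wall. A lip that misses stops within 2 mm of the top; one that enters goes 6-9 mm deep. Claw held in the hand, never load the end plate with over 25 N.
- endplate: Aluminium end plate 130 x 55 x 70 mm, sliding along the chamber's y on guides against the gasket; carries the strike. Origin: centre of its underside, 15 mm above the bench, below keeper.
- buffer: Rubber block 22 x 14 x 24 mm on the deck, centred 80 mm from the pivot on the -y side, that stops the lever level; origin at its underside. It gives 1 mm per 12 N. Over 30 N on it would crack the deck.
- jar: Bystander: small white jar with a blue cap, 44 mm across, 75 mm high, loose on the bench. Origin: centre of its underside.
- bracket: Bystander: loose green-blue printed bracket, a 50 x 90 mm plate on two ribs, 30 mm high. Origin: centre of its underside.
- driver: Bystander: loose screwdriver lying on the bench beyond the chamber. Origin: its underside.

How it is judged:
By the outcome, as a careful person would: the job done as asked, in the order asked, and still so for the second after the job is handed in, with the robot touching nothing.
It also fails if it takes over 69 s, if anything falls off the work surface, if the arm or the gripper's body presses on something with over 40 N, if the wrist force passes 120 N, or if a joint passes its speed limit or range.

## Working session

There is one attempt and no reset: what is moved stays moved. The work goes in short steps, Python scripts to look and compute and a tool call to move; the robot and the scene stay as the last step left them, time stands still between calls to the robot, and variables do not carry over. Pictures are saved under pics/ and viewed, and the job is handed in when it is done.

Besides the shell and the picture viewer there is one more tool, called as name(argument=value, ...) on one line, values as JSON. carry_out: Moves the arm, as the interface text tells. Its arguments: {"type":"object","properties":{"targets":{"type":"array"},"squeeze":{"type":"number"}},"required":["targets"]}

```bash
ls; mkdir -p pics; cat > h.py <<'E'
import numpy as np, cv2
from plant import robot, vision
def grab(n,tag):
    d=vision.get_image(n); cv2.imwrite(f'pics/{tag}.png',d['color'][:,:,::-1]); np.savez(f'pics/{tag}.npz',**{k:np.array(v) for k,v in d.items()}); return d
def load(tag): return dict(np.load(f'pics/{tag}.npz'))
def ray(d,u,v):
    K=d['intrinsics']; k1=float(d['k1'])
    xd=np.array([(u-K[0,2])/K[0,0],(v-K[1,2])/K[1,1]]); x=xd.copy()
    for _ in range(30): x=xd/(1+k1*(x@x))
    return np.array([x[0],-x[1],-1.])
def pt(d,u,v,z=None):
    r=ray(d,u,v); E=d['extrinsics']
    if z is None:
        z=d['z_map'][int(round(v)),int(round(u))]
    return (E@np.r_[r*z,1])[:3]
def ptz(d,u,v,h):
    r=ray(d,u,v);E=d['extrinsics'];w=E[:3,:3]@r;o=E[:3,3]
    return o+w*(h-o[2])/w[2]
def proj(d,p):
    E=d['extrinsics'];c=E[:3,:3].T@(np.array(p)-E[:3,3]);x=np.array([c[0]/-c[2],-c[1]/-c[2]])
    x=x*(1+float(d['k1'])*(x@x));K=d['intrinsics'];return x[0]*K[0,0]+K[0,2],x[1]*K[1,1]+K[1,2]
def crop(tag,u0,v0,u1,v1,s,out):
    im=cv2.imread(f'pics/{tag}.png')[v0:v1,u0:u1]; cv2.imwrite(f'pics/{out}.png',cv2.resize(im,None,fx=s,fy=s,interpolation=cv2.INTER_CUBIC))
E
python3 - <<'E'
from h import *
for n in ('scene','top','wrist'):
    d=grab(n,n+'0'); print(n,d['extrinsics'].round(3).tolist(),d['k1'],d['intrinsics'][0,0])
o=robot.get_obs();print(o, robot.grip_point_offset)
E
```

```text
pics
scene [[0.605, -0.502, 0.618, 1.158], [0.796, 0.381, -0.47, -0.387], [0.001, 0.777, 0.63, 0.72], [0.0, 0.0, 0.0, 1.0]] -0.08816086593424677 463.76596510258395
top [[0.056, 0.973, -0.222, 0.309], [-0.998, 0.054, -0.013, 0.022], [-0.0, 0.222, 0.975, 1.445], [0.0, 0.0, 0.0, 1.0]] -0.13025426410812208 622.6668754633811
wrist [[0.441, -0.862, -0.251, 0.222], [0.898, 0.423, 0.125, 0.615], [-0.002, -0.281, 0.96, 0.385], [0.0, 0.0, 0.0, 1.0]] -0.05799741078523864 388.65510699299807
{'t': 0.15, 'qpos': array([-67.67791447,  30.7692616 ,  -0.25273388,  88.15449934,
         0.14873124,  61.15049228,  -4.07793572]), 'qd': array([ 0.05378392, -0.13045995, -0.01639708, -0.00676618,  0.01954783,
        0.03600248,  0.10133398]), 'tau': array([ 7.45988673e-04, -5.71331048e+01,  9.91126411e-01, -2.51827866e+01,
       -5.62966545e-02,  1.52026332e-02,  1.17839299e-04]), 'position': array([0.28593861, 0.58323711, 0.23804271]), 'ee_rot': array([-1.79926323e+02,  6.14068863e-03,  1.53889073e+02]), 'wrist_force': array([-0.60997789,  0.42299276, -0.47946336]), 'moment': array([ 0.047994  ,  0.04956557, -0.00055056]), 'finger_gap': 1.0015335530648037} 0.0187
```

View pics/scene0.png

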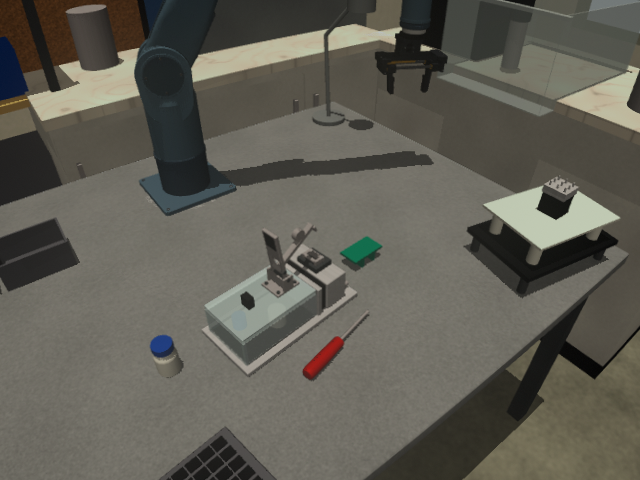

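View pics/top0.png

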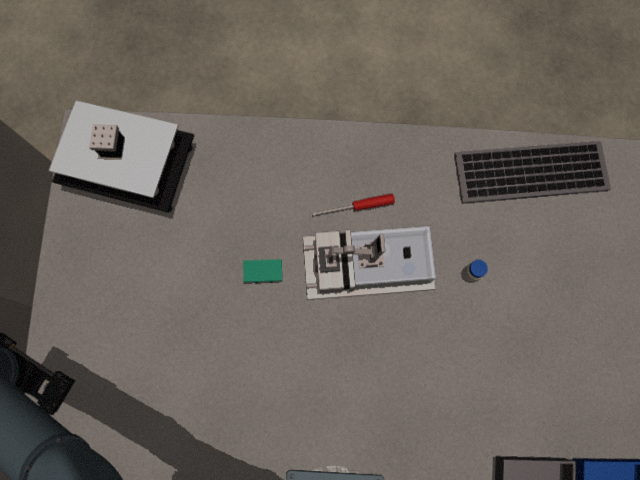

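View pics/wrist0.png

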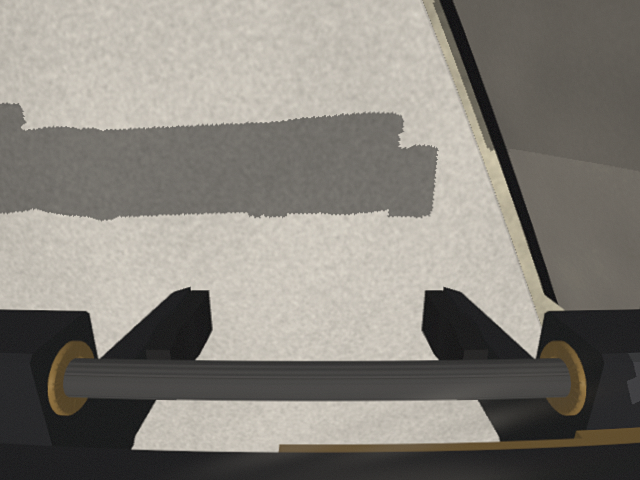

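```bash
python3 - <<'E'
from h import *
crop('top0',290,210,450,310,5,'c1'); crop('scene0',190,200,380,380,4,'c2')
E
```

```text
(no output)
```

View pics/c1.png

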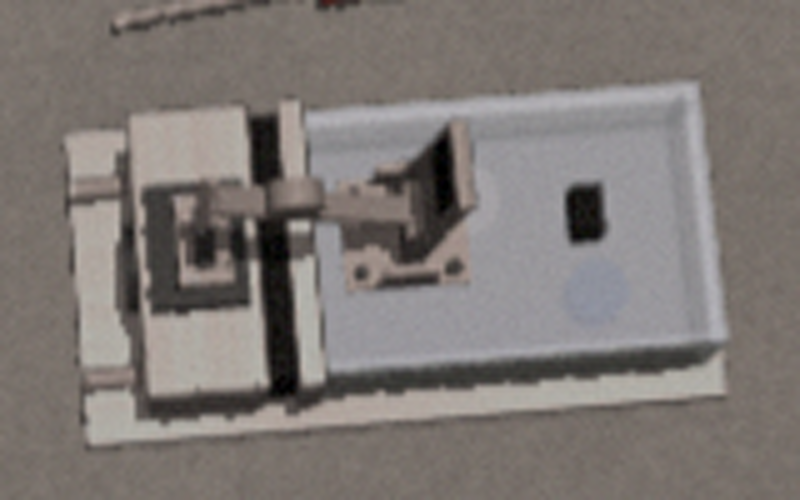

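View pics/c2.png

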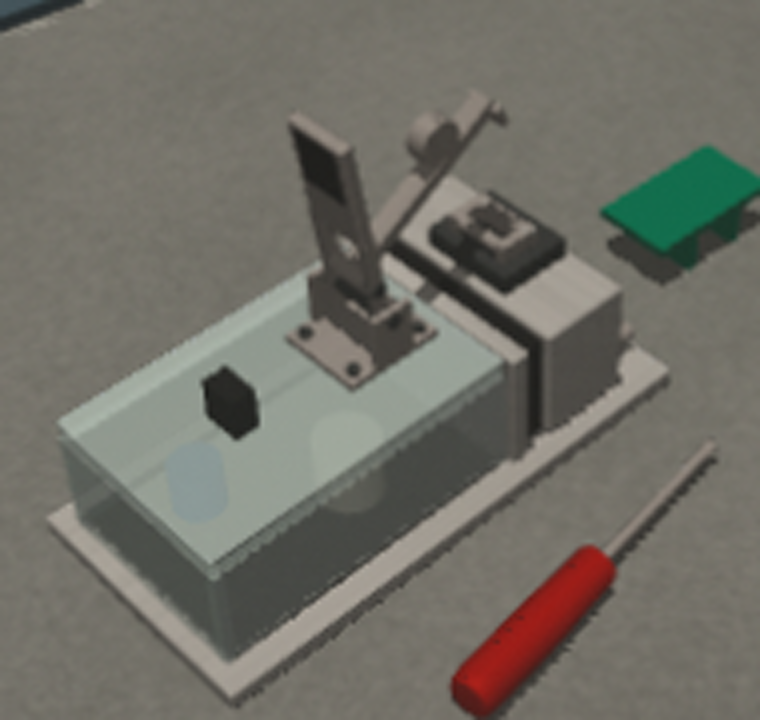

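```bash
cat > fit.py <<'E'
from h import *
from scipy.optimize import least_squares
def T(p):
    x,y,a=p; c,s=np.cos(a),np.sin(a)
    return lambda q: np.array([x+c*q[0]-s*q[1],y+s*q[0]+c*q[1],q[2]])
E
python3 - <<'E'
from fit import *
t=load('top0');s=load('scene0')
W=.075;L=.15
obs=[(t,303,237,(W,L,.012)),(t,307.6,299,(-W,L,.012)),(t,435,288.6,(-W,-L,.012)),
(s,248.3,375,(W,-L,.012)),(s,356.8,293,(W,L,.012)),(s,202.5,330,(-W,-L,.012)),
(t,290+585/5,210+212/5,(0,-.08,.109))]
for d,u,v,q in obs: print(ptz(d,u,v,q[2]).round(4))
f=lambda p: np.concatenate([ (ptz(d,u,v,q[2])-T(p)(q))[:2] for d,u,v,q in obs])
r=least_squares(f,[.55,-.05,0]); print(r.x,np.degrees(r.x[2])); print((f(r.x)*1000).round(1))
# tab via depth
for (d,u,v) in [(t,290+297/5,210+197/5),(s,190+437/4,200+130/4),(s,190+425/4,200+140/4)]: print(pt(d,u,v))
p=r.x; g=T(p); print('piv',g((0,0,.113)),'keeper',g((0,.0925,.107)))
o=g((0,0,.113)); c,sn=np.cos(p[2]),np.sin(p[2])
for (d,u,v) in [(t,290+297/5,210+197/5),(t,290+457/5,210+130/5),(s,190+437/4,200+130/4)]:
    w=pt(d,u,v)-o; print('chamber rel', c*w[0]+sn*w[1],-sn*w[0]+c*w[1],w[2])
E
```

```text
[0.6389 0.1061 0.012 ]
[0.4925 0.0859 0.012 ]
[ 0.5329 -0.2088  0.012 ]
[ 0.6836 -0.1911  0.012 ]
[0.6429 0.1015 0.012 ]
[ 0.5372 -0.2102  0.012 ]
[ 0.5947 -0.1297  0.109 ]
[ 0.5873776  -0.05243595  0.13704916] 7.8523384673140795
[-2.3 -0.3 -0.1 -0.  -0.7  2.5  1.4 -0.4  1.7 -4.9  3.6  1.  -3.6  2. ]
[ 0.57780433 -0.0015484   0.18672686]
[ 0.58474658 -0.00225108  0.18853325]
[ 0.5852273  -0.00953023  0.18631392]
piv [ 0.5873776  -0.05243595  0.113     ] keeper [0.5747402  0.03919672 0.107     ]
chamber rel -0.002531221802540347 0.0517183090558875 0.07372685982759107
chamber rel 0.012266767240681181 -0.013405696970788002 0.10958724268856489
chamber rel 0.0042499351567376765 0.050073766956964354 0.07553325389982467
```

carry_out(targets=[20,-39,8,0,0,-4,-1,20,-39,8,0,0,-4,-1,20,-39,8,0,0,-4,-1,20,-39,8,0,0,-4,-1,20,-39,8,0,0,-4,-1])

```text
t: 0.65
position: [0.3813, 0.3864, 0.2757]
ee_rot: [-179.7, -0.2, 133.9]
wrist_force: [-0.1, -0.2, 0.6]
finger_gap: 0.999
```

carry_out(targets=[20,-39,5,0,0,-4,-1,20,-39,5,0,0,-4,-1,20,-39,5,0,0,-4,-1,20,-39,5,0,0,-4,-1,20,-39,5,0,0,-4,-1])

```text
t: 1.15
position: [0.4835, 0.1824, 0.302]
ee_rot: [-179.7, -0.3, 113.1]
wrist_force: [0.4, 0.5, -1.3]
finger_gap: 0.998
```

carry_out(targets=[20,-39,0,0,0,-4,-1,20,-39,0,0,0,-4,-1,20,-39,0,0,0,-4,-1,20,-39,0,0,0,-4,-1,20,-39,0,0,0,-4,-1])

```text
t: 1.65
position: [0.586, -0.0209, 0.3029]
ee_rot: [-179.8, -0.4, 92.3]
wrist_force: [0.5, 0.4, -0.4]
finger_gap: 0.996
```

carry_out(targets=[-3,10,0,0,0.2,2.8,-1,-3,10,0,0,0.2,2.8,-1,0,0,0,0,0,0,-1,0,0,0,0,0,0,-1])

```text
t: 2.05
position: [0.5801, -0.0064, 0.3021]
ee_rot: [-179.4, -0.2, 97.6]
wrist_force: [0.4, -0.5, 0.7]
finger_gap: 1.001
```

```bash
python3 - <<'E'
from h import *
d=grab('wrist','w1'); grab('scene','s1'); print(robot.get_obs()['position'],robot.get_obs()['ee_rot'])
E
```

```text
[ 0.58029672 -0.00643744  0.30221067] [-179.37584851   -0.18026989   97.59939359]
```

View pics/w1.png

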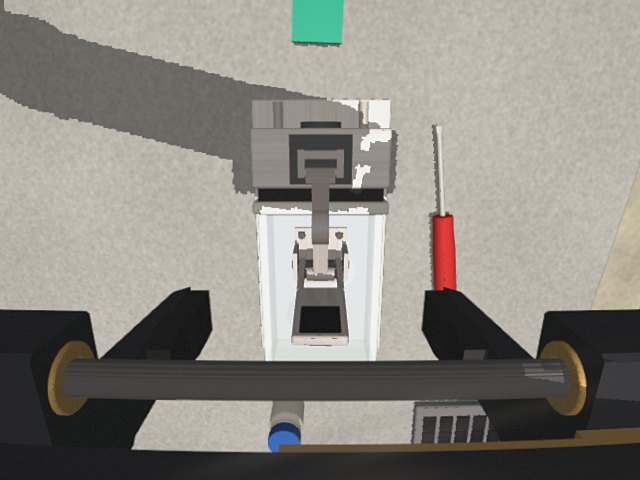

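```bash
python3 - <<'E'
from h import *
crop('w1',240,90,400,360,5,'c3')
im=cv2.imread('pics/c3.png'); cv2.imwrite('pics/c3a.png',im[:600]); cv2.imwrite('pics/c3b.png',im[600:])
crop('s1',240,200,360,290,6,'c4')
E
```

```text
(no output)
```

View pics/c3a.png

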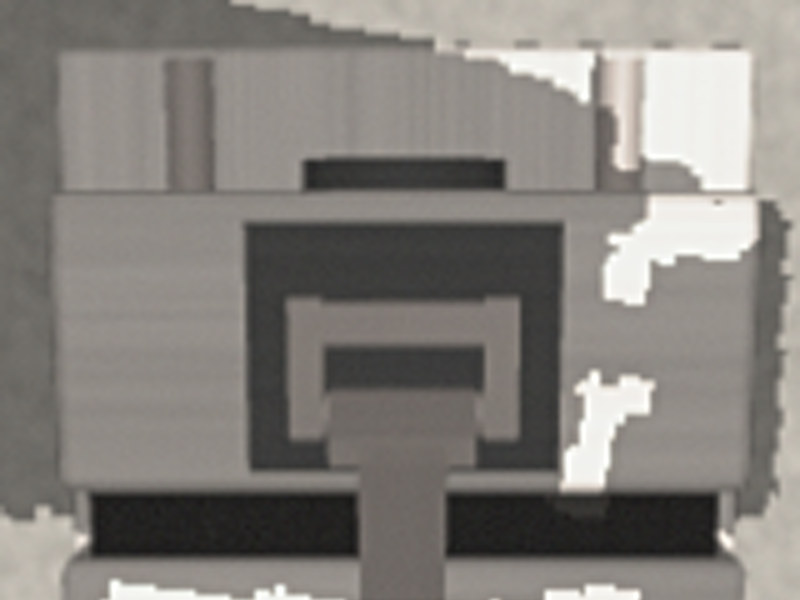

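View pics/c3b.png

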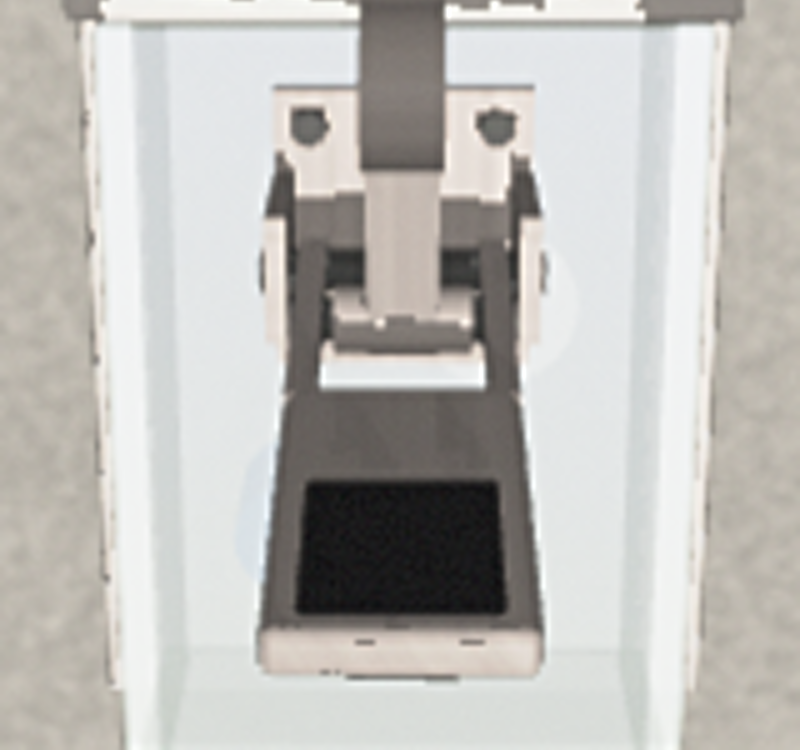

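View pics/c4.png

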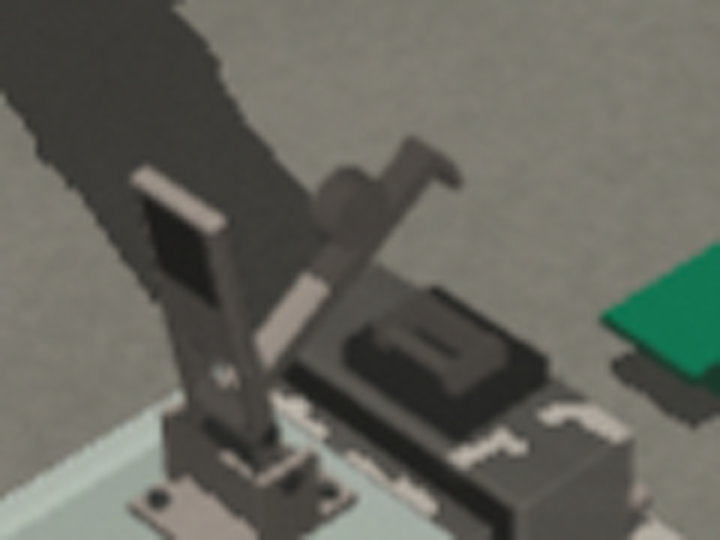

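```bash
python3 - <<'E'
from fit import *
d=load('w1')
def P(u,v,h):
    u=240+u/5;v=90+v/5; w=ptz(d,u,v,h); z=pt(d,u,v); return w.round(4), z.round(4)
for n,u,v,h in [('ep+y L',65,193,.085),('ep+y R',740,193,.085),('ep-y L',75,487,.085),('ep-y R',735,487,.085),('strike out L',305,300,.107),('strike out R',500,300,.107),('slot far L',335,350,.107),('slot far R',475,350,.107),
 ('base L',60,50,.012),('base R',752,50,.012),('strike L',288,370,.107),('strike R',520,370,.107),
 ('levtip topL',258,1230,.22),('levtip topR',543,1230,.22),('tip backL',262,1265,.22),('armR',445,600,.17),('armL',358,600,.17),('lipL',330,395,.2),('lipR',475,395,.2)]: print(n,*P(u,v,h))
E
```

```text
ep+y L [0.5117 0.0578 0.085 ] [0.5116 0.0578 0.0847]
ep+y R [0.6327 0.0739 0.085 ] [0.633  0.0739 0.0836]
ep-y L [0.5184 0.0047 0.085 ] [0.5182 0.0045 0.0838]
ep-y R [0.6413 0.0213 0.085 ] [0.6417 0.021  0.0827]
strike out L [0.5581 0.0457 0.107 ] [0.5581 0.0457 0.1066]
strike out R [0.5914 0.0502 0.107 ] [0.5913 0.0502 0.1077]
slot far L [0.5643 0.038  0.107 ] [0.5641 0.0372 0.0971]
slot far R [0.5883 0.0412 0.107 ] [0.5887 0.0406 0.0981]
base L [0.4956 0.0859 0.012 ] [0.4938 0.0864 0.002 ]
base R [0.6421 0.1053 0.012 ] [0.6438 0.1063 0.0015]
strike L [0.5566 0.0335 0.107 ] [0.5566 0.0335 0.1068]
strike R [0.5965 0.0389 0.107 ] [0.5972 0.0381 0.0969]
levtip topL [ 0.5713 -0.068   0.22  ] [ 0.5713 -0.0664  0.2228]
levtip topR [ 0.6087 -0.0628  0.22  ] [ 0.6297 -0.1378  0.0853]
tip backL [ 0.5724 -0.0732  0.22  ] [ 0.5724 -0.0721  0.2217]
armR [0.5863 0.0094 0.17  ] [ 0.5903 -0.0072  0.0861]
armL [0.5737 0.0077 0.17  ] [0.5737 0.0096 0.1796]
lipL [0.5667 0.0395 0.2   ] [0.5661 0.0372 0.177 ]
lipR [0.5849 0.042  0.2   ] [0.5894 0.0336 0.1069]
```

```bash
cat > model.py <<'E'
from h import *
A=np.radians(7.6); KP=np.array([.5760,.0394,.107])
ux=np.array([np.cos(A),np.sin(A),0]);uy=np.array([-np.sin(A),np.cos(A),0]);uz=np.array([0,0,1.])
PIV=KP-.0925*uy+np.array([0,0,.006])
def C2W(x,y,z): return PIV+x*ux+y*uy+(z)*uz   # rel pivot, m
def W2C(w): w=np.asarray(w)-PIV; return np.array([w@ux,w@uy,w@uz])
def claw(lev,th,y,z,x=0):
    py,pz=-.018*np.sin(lev),.018*np.cos(lev)
    return C2W(x,py+y*np.cos(th)-z*np.sin(th),pz+y*np.sin(th)+z*np.cos(th))
E
python3 - <<'E'
from model import *
s=load('s1')
for u,v in [(343,203),(330,200),(350,215),(340,185),(450,175),(410,150)]:
    print(u,v,(W2C(pt(s,240+u/6,200+v/6))*1000).round(1))
for td in (26,30,34):
    im=cv2.imread('pics/c4.png')
    for lev in (.146,):
        th=np.radians(td)
        f=lambda p:tuple(int(round(t)) for t in ((proj(s,p)[0]-240)*6,(proj(s,p)[1]-200)*6))
        pts=[f(claw(lev,th,.072+.012*np.cos(a),.014+.012*np.sin(a),.006)) for a in np.linspace(0,6.28,40)]
        cv2.polylines(im,[np.array(pts)],True,(0,255,255),1)
        for x in(-.01,.01): cv2.circle(im,f(claw(lev,th,.102,-.013,x)),3,(0,0,255),-1)
        cv2.line(im,f(claw(lev,th,.0,.004,.006)),f(claw(lev,th,.1,.004,.006)),(0,255,0),1)
        L=[C2W(x,-r*np.sin(lev)+.004*np.cos(lev),r*np.cos(lev)+.004*np.sin(lev)) for x,r in((-.019,.04),(-.019,.11),(.019,.11),(.019,.04))]
        cv2.polylines(im,[np.array([f(p) for p in L])],False,(255,0,0),1)
    cv2.imwrite(f'pics/m{td}.png',im)
a=[cv2.imread(f'pics/m{t}.png')[100:420,80:480] for t in (26,30,34)]
cv2.imwrite('pics/mm.png',np.hstack(a[:2])); cv2.imwrite('pics/mm3.png',a[2])
E
```

```text
343 203 [ 2.9 45.  75. ]
330 200 [-0.4 42.5 75.7]
350 215 [ 4.7 46.1 70.7]
340 185 [ 0.3 46.3 79.9]
450 175 [ 8.5 86.  67. ]
410 150 [-4.5 80.9 72.8]
```

View pics/mm.png

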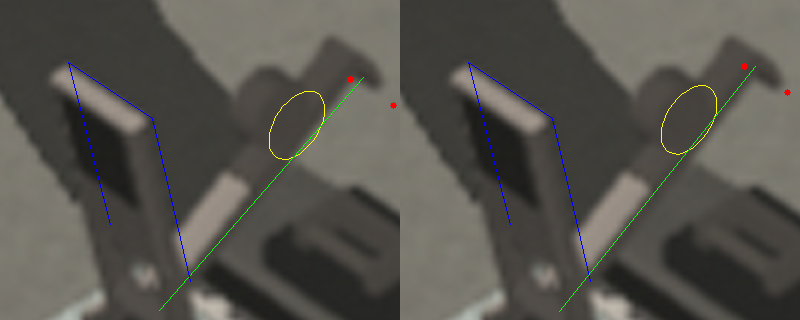

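View pics/mm3.png

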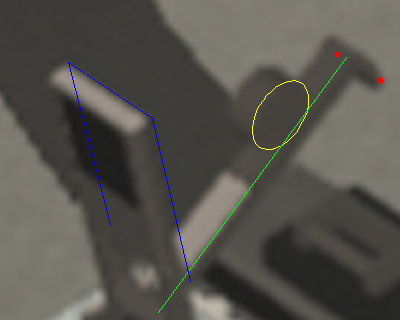

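carry_out(targets=[0.5,1,-30,0,-0.6,0,-1,0.5,1,-30,0,0,0,-1,0.5,1,-30,0,0,0,-1,0,0,-30,0,0,0,-0.3,0,0,-10,0,0,0,0])

```text
t: 2.65
position: [0.5832, -0.0002, 0.1715]
ee_rot: [179.5, -0.1, 97.8]
wrist_force: [0.0, -0.6, -0.8]
finger_gap: 0.839
```

```bash
python3 - <<'E'
from h import *
d=grab('wrist','w2'); grab('scene','s2'); print(robot.get_obs()['position'],robot.get_obs()['ee_rot'])
from model import *
print(C2W(0,.0496,.0693))
crop('s2',220,150,360,270,5,'c5'); crop('w2',150,100,470,340,2.5,'c6')
E
```

```text
[ 5.84129939e-01 -4.33566645e-04  1.73072736e-01] [ 1.79449248e+02 -1.38407149e-01  9.78080303e+01]
[ 0.5816738  -0.00312315  0.1823    ]
```

View pics/c5.png

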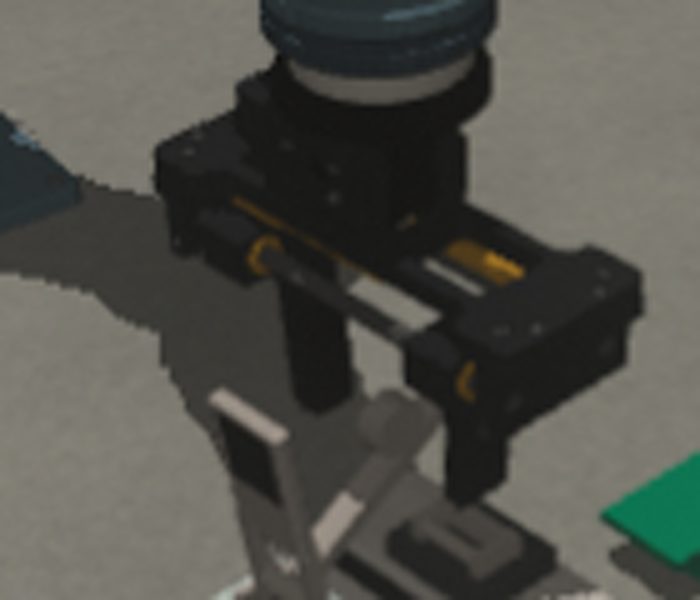

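View pics/c6.png

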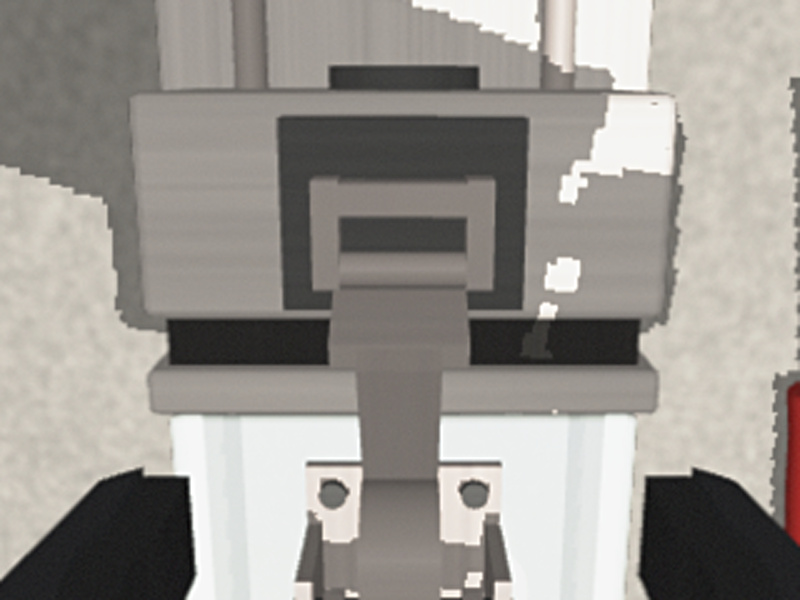

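```bash
python3 - <<'E'
from model import *
d=load('w2')
for n,u,v,h in [('ep+y L',140,94,.085),('ep+y R',665,94,.085),('ep-y L',150,316,.085),('ep-y R',660,318,.085),('strike out L',340,181,.107),('strike out R',460,181,.107),('slot far L',345,218,.107),('slot far R',460,218,.107),('bar front L',350,252,.107),('bar R',460,252,.107),('strike back L',320,291,.107)]:
    u=150+u/2.5;v=100+v/2.5; print(n,((W2C(ptz(d,u,v,h))-W2C(KP))*1000).round(2)[:2],((W2C(pt(d,u,v))-W2C(KP))*1000).round(1))
E
python3 - <<'E'
from h import *
crop('w2',260,160,360,225,8,'c7')
E
```

```text
ep+y L [-61.55  26.8 ] [-61.5  26.8 -21.8]
ep+y R [61.18 27.1 ] [ 61.4  27.1 -22.9]
ep-y L [-62.85 -26.57] [ -85.8  -47.3 -105.8]
ep-y R [ 63.71 -26.95] [  86.3  -47.9 -106.1]
strike out L [-13.64   8.84] [-13.9   8.4  -3.9]
strike out R [12.24  8.89] [12.4  8.6 -3. ]
slot far L [-12.69   0.84] [-13.3  -0.4  -8.8]
slot far R [12.36  0.89] [12.8 -0.4 -8.9]
bar front L [-11.71  -6.64] [-11.9  -7.2  -3.1]
bar R [12.47 -6.61] [12.6 -7.  -2.1]
strike back L [-18.51 -15.41] [-19.3 -17.4  -9. ]
```

View pics/c7.png

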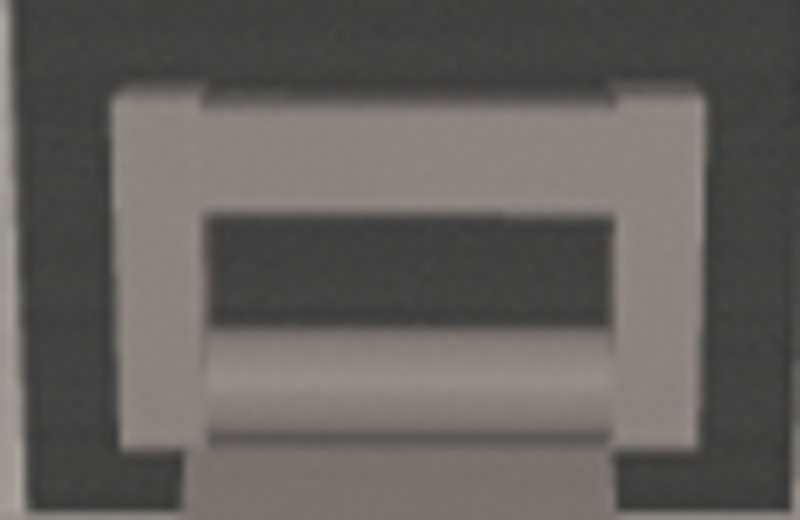

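```bash
python3 - <<'E'
from model import *
d=load('w2')
f=lambda r,h:((W2C(ptz(d,310,160+r/8,h))-W2C(KP))*1000).round(2)[1]
print('bar axis',f(387,.103),f(445,.103),f(330,.103),'wall in',f(213,.107),f(213,.106),'out',f(100,.107),f(92,.107))
E
```

```text
bar axis -11.66 -15.83 -7.6 wall in 1.17 1.03 out 8.8 9.34
```

carry_out(targets=[-1.2,-1.4,-4,0.3,0.5,0,0,-1.2,-1.4,-4,0,0,0,0,0,0,0,0,0,0,0,0,0,0,0,0,0,0], squeeze=10)

```text
t: 3.15
position: [0.5846, -0.0037, 0.1692]
ee_rot: [179.5, -0.5, 97.8]
wrist_force: [0.5, 0.5, -0.1]
finger_gap: 0.497
```

```bash
python3 - <<'E'
from h import *
print(robot.get_obs()['position'],robot.get_obs()['ee_rot'],robot.get_obs()['finger_gap'])
d=grab('wrist','w3');crop('w3',150,100,470,340,2.5,'c8')
E
```

```text
[ 0.58463    -0.00365731  0.16918599] [179.5188969   -0.51536862  97.79416625] 0.49673756105722494
```

View pics/c8.png

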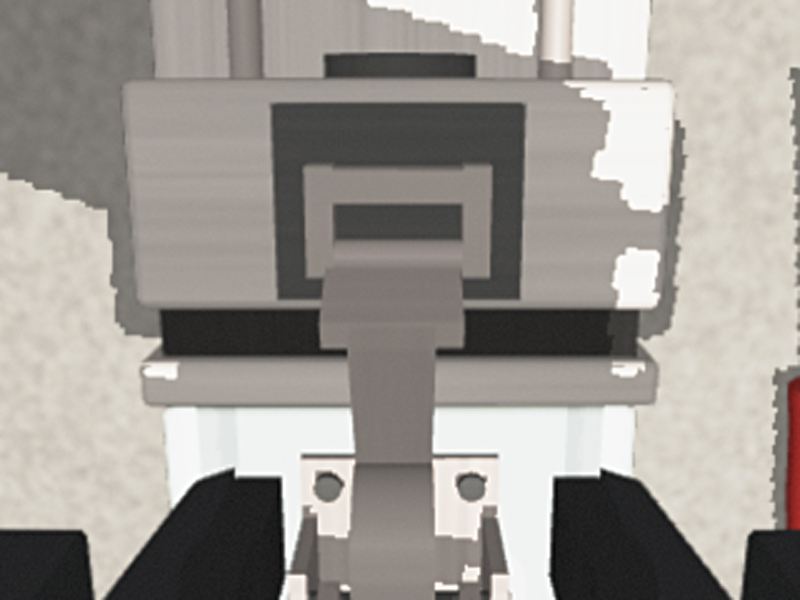

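carry_out(targets=[-3.5,0,-4,0.2,0.3,0,0])

```text
t: 3.3
position: [0.5818, -0.0035, 0.1659]
ee_rot: [179.7, -0.8, 97.8]
wrist_force: [-0.2, 0.3, 0.0]
finger_gap: 0.499
```

carry_out(targets=[0,0,0,0,0,0,0])

```text
t: 3.4
position: [0.5812, -0.0037, 0.1656]
ee_rot: [179.7, -0.8, 97.8]
wrist_force: [-0.2, 0.4, -0.5]
finger_gap: 0.501
```

carry_out(targets=[0,0,0,0,0,0,0])

```text
t: 3.5
position: [0.5812, -0.0036, 0.1656]
ee_rot: [179.7, -0.8, 97.8]
wrist_force: [0.5, 0.2, -0.1]
finger_gap: 0.498
```

carry_out(targets=[0.5,0.5,-1,-0.8,0.2,0,0.5,0,0,0,0,0,0,1,0,0,0,0,0,0,1,0,0,0,0,0,0,1,0,0,0,0,0,0,1], squeeze=8)

```text
t: 4.0
position: [0.581, -0.0026, 0.1642]
ee_rot: [-179.8, 0.0, 97.8]
wrist_force: [-3.2, -0.2, 0.5]
finger_gap: 0.135
```

carry_out(targets=[0,0,0,0,0,0,1,0,0,0,0,0,0,1], squeeze=25)

```text
t: 4.2
position: [0.5809, -0.0026, 0.1642]
ee_rot: [-179.8, 0.0, 97.8]
wrist_force: [-1.3, -0.1, -0.1]
finger_gap: 0.135
```

```bash
python3 - <<'E'
from h import *
d=grab('wrist','w4');crop('w4',150,100,470,340,2.5,'c9'); grab('scene','s4');crop('s4',220,150,360,270,5,'c10')
print(robot.get_obs())
E
```

```text
{'t': 4.3, 'qpos': array([-20.53755607,  30.68396933,  22.04734679, 103.35081991,
       -14.64799853,  48.96225159,  16.24764717]), 'qd': array([ 0.00605868,  0.0054871 ,  0.01667251,  0.01631247,  0.06018847,
       -0.06087594,  0.0367827 ]), 'tau': array([ 1.33599937e-01, -4.99346817e+01,  6.46172985e+00, -2.13530141e+01,
       -6.99232944e-03, -2.54993197e-01,  3.54311569e-02]), 'position': array([ 0.58089239, -0.00264676,  0.16421302]), 'ee_rot': array([-1.79815424e+02,  2.66960419e-02,  9.78099926e+01]), 'wrist_force': array([-0.26673614,  0.70943791,  0.82917642]), 'moment': array([-0.01497233,  0.21473797, -0.05675756]), 'finger_gap': 0.1277359312798863}
```

View pics/c9.png

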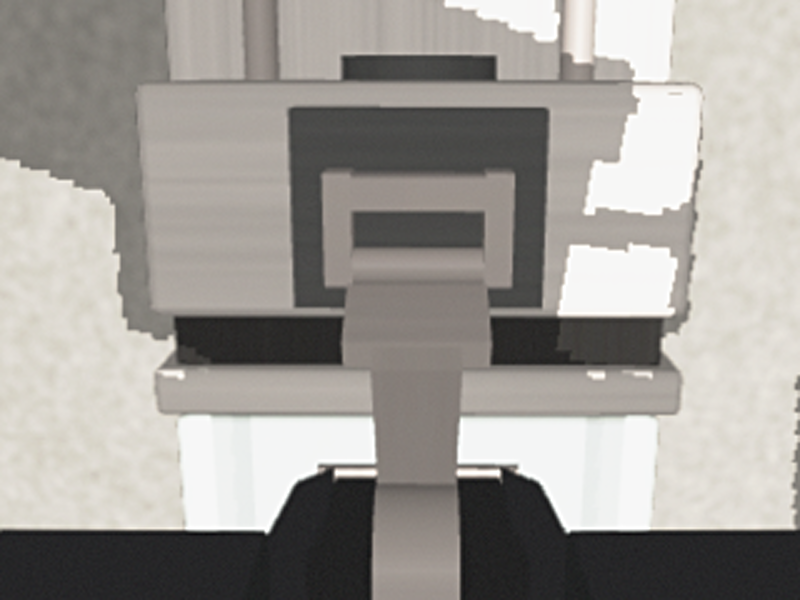

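View pics/c10.png

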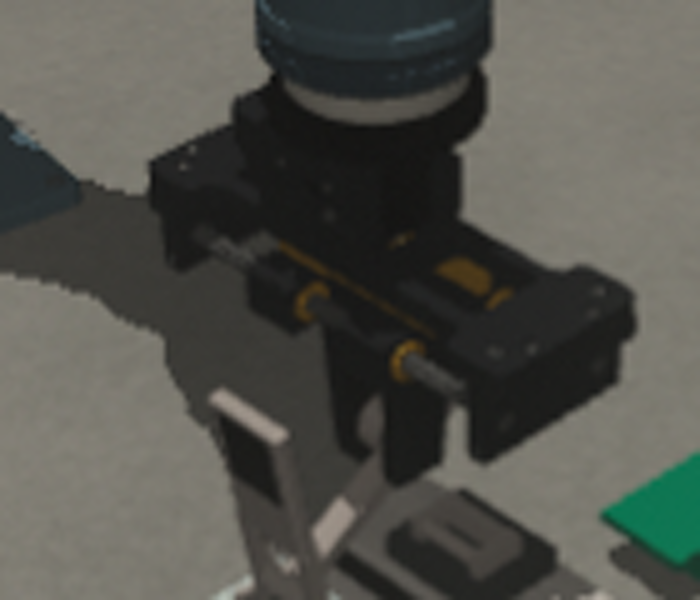

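```bash
cat >> model.py <<'E'
from scipy.optimize import fsolve
def yz(L,th,y,z):
    return np.array([-18*np.sin(L)+y*np.cos(th)-z*np.sin(th),18*np.cos(L)+y*np.sin(th)+z*np.cos(th)])
tab=lambda L,th: yz(L,th,72,14)
lip=lambda L,th: yz(L,th,102,-13)
def fromlip(q,g=(.5,-.1)): return fsolve(lambda s: lip(*s)-q,g)
def fromtab(q,g=(.5,-.1)): return fsolve(lambda s: tab(*s)-q,g)
E
python3 - <<'E'
from model import *
s0=(.146,np.radians(33.8)); print('start lip',lip(*s0),'tab',tab(*s0))
g=W2C(np.array([.58089,-.00265,.1642+.0187]))*1000; print('grip in chamber',g)
for q in [(89,4),(89,0),(88.5,-4),(88.3,-8),(88.3,-12),(88.3,-13.5),(87,-13)]:
    s=fromlip(q); print(q,'L %.3f th %.1f'%(s[0],np.degrees(s[1])),'tab',tab(*s).round(1))
E
```

```text
start lip [89.37358533 63.74785122] tab [49.42406963 69.49556342]
grip in chamber [-0.71433722 50.17265278 69.9       ]
(89, 4) L 0.850 th 2.9 tab [57.7 29.5]
(89, 0) L 0.813 th 0.4 tab [58.8 26.8]
(88.5, -4) L 0.807 th -1.9 tab [59.4 24. ]
(88.3, -8) L 0.755 th -4.6 tab [60.6 21.3]
(88.3, -12) L 0.668 th -7.5 tab [62.1 18.7]
(88.3, -13.5) L 0.632 th -8.6 tab [62.6 17.7]
(87, -13) L 0.767 th -7.4 tab [60.7 17.6]
```

carry_out(targets=[-0.1,0.9,-4.5,0,0,0,1,-0.1,0.9,-4.5,0,0,0,1,-0.1,0.9,-4.5,0,0,0,1,-0.1,0.9,-4.5,0,0,0,1])

```text
t: 4.7
position: [0.5799, 0.0051, 0.1474]
ee_rot: [-179.8, -0.3, 97.9]
wrist_force: [-2.5, 2.9, 3.8]
finger_gap: 0.134
```

carry_out(targets=[-0.1,0.9,-4.5,0,0,0,1,-0.1,0.9,-4.5,0,0,0,1,-0.1,0.9,-4.5,0,0,0,1])

```text
t: 5.0
position: [0.5794, 0.0086, 0.1331]
ee_rot: [-179.8, -0.4, 98.0]
wrist_force: [-3.0, 0.7, 3.0]
finger_gap: 0.131
```

```bash
python3 - <<'E'
from h import *
d=grab('wrist','w5');crop('w5',220,100,420,250,4,'c11'); grab('scene','s5');crop('s5',220,150,360,270,5,'c12')
o=robot.get_obs();print(o['position'],o['ee_rot'],o['wrist_force'],o['moment'])
from model import *
g=W2C(o['position']+np.array([0,0,.0187]))*1000; print('grip in chamber',g)
E
```

```text
[0.57935959 0.00857705 0.13275669] [-179.74926571   -0.34928393   97.96971129] [-1.74760493  0.71853611  0.6655214 ] [ 0.09259538  0.31973274 -0.05212359]
grip in chamber [-0.74645355 61.50348064 38.45669323]
```

View pics/c11.png

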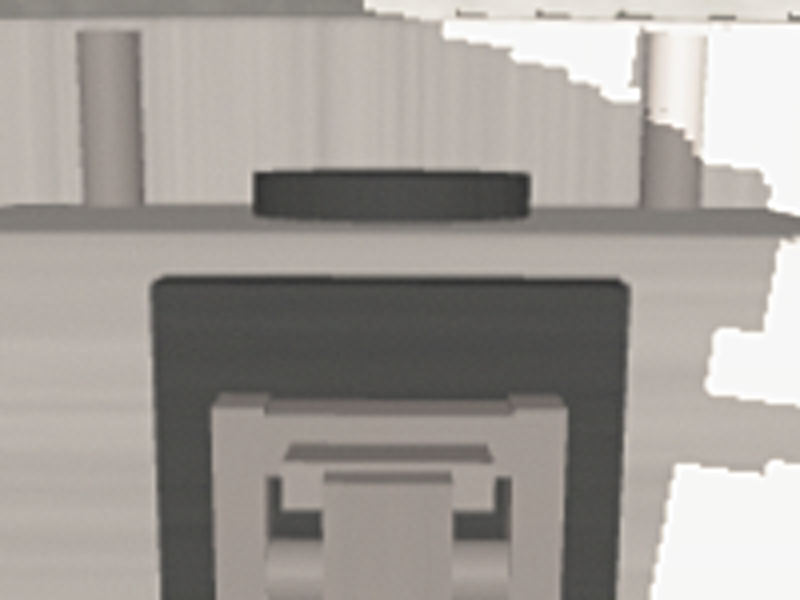

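View pics/c12.png

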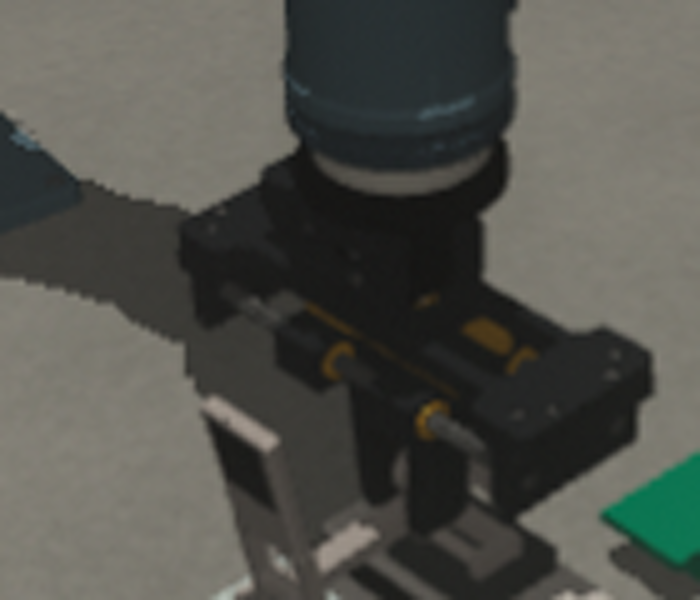

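```bash
python3 - <<'E'
from model import *
d=load('w5')
for dl in [(0,0),(-2,0),(2,0),(0,2),(0,-2)]:
    s=fromtab(np.array([61.5,38.5])+dl,(.4,.1)); l=lip(*s)
    print(dl,s[0].round(3),np.degrees(s[1]).round(1),'lip',l.round(1), [((proj(d,C2W(x,l[0]/1e3,l[1]/1e3))-np.array([220,100]))*4).round() for x in(-.01,.01)])
for q in [(0,.0925-.0032-.00425-.004),(0,.0925-.0032+.00425)]: print(((np.array(proj(d,C2W(0,q[1],-.006)))-np.array([220,100]))*4).round())
for u,v in [(390,425),(300,454),(480,454),(300,490),(480,490),(290,575),(390,500),(280,525)]: print(u,v,(W2C(pt(d,220+u/4,100+v/4))*1000).round(1))
E
```

```text
(0, 0) 0.479 6.9 lip [94.5 15.3] [array([291., 514.]), array([490., 515.])]
(-2, 0) 0.587 7.7 lip [92.8 15.8] [array([291., 531.]), array([489., 532.])]
(2, 0) 0.373 6.2 lip [96.3 14.9] [array([291., 496.]), array([490., 497.])]
(0, 2) 0.444 8.3 lip [95.1 18.1] [array([289., 515.]), array([491., 517.])]
(0, -2) 0.513 5.5 lip [93.9 12.5] [array([293., 513.]), array([488., 514.])]
[390. 583.]
[390. 478.]
390 425 [ -0.1 100.   -3.8]
300 454 [ -8.6 102.3  23.1]
480 454 [  8.5 102.3  22.4]
300 490 [-8.5 99.1 24.6]
480 490 [ 8.4 99.3 24.8]
290 575 [-11.5  82.1  -5.5]
390 500 [-0.  99.5 29.7]
280 525 [-13.3  85.5 -15.4]
```

```bash
python3 - <<'E'
from h import *
a=cv2.imread('pics/w4.png')[200:400,220:420]; b=cv2.imread('pics/w5.png')[200:400,220:420]
cv2.imwrite('pics/c13.png',cv2.resize(np.hstack([a,b]),None,fx=2,fy=2,interpolation=2))
E
```

```text
(no output)
```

View pics/c13.png

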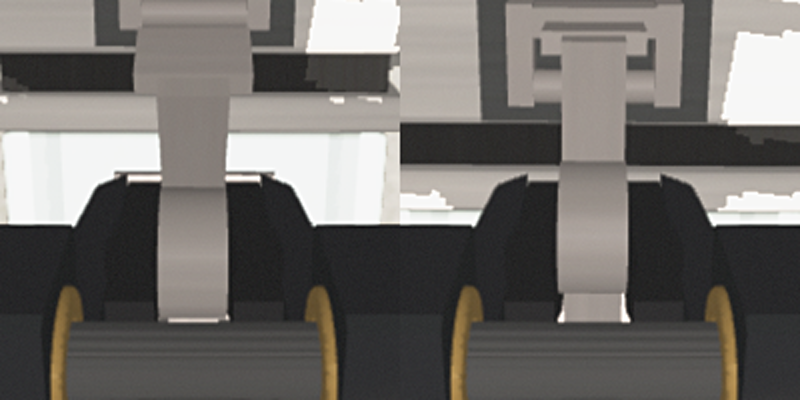

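```bash
python3 - <<'E'
from model import *
from scipy.optimize import least_squares
for t,rows in (('w4',range(296,359,4)),('w5',range(284,346,4))):
    d=load(t); P=np.array([W2C(pt(d,317,v))*1000 for v in rows]); 
    f=lambda p: np.hypot(P[:,1]-p[0],P[:,2]-p[1])-12
    r=least_squares(f,[55,50],loss='soft_l1'); print(t,r.x,f(r.x).round(1)); print(P[:,1:].round(1).tolist())
E
```

```text
w4 [51.28366281 68.30325014] [ 0.3 -0.2 -0.2 -0.4  0.3 -0.9  0.3  0.   0.1 -0.5  0.7  1.3  0.4 -0.8
 -0.1 -0.5]
[[63.5, 68.2], [62.9, 70.3], [62.3, 72.4], [61.5, 73.8], [61.0, 75.8], [59.4, 75.9], [59.0, 77.9], [57.7, 78.4], [56.6, 79.2], [55.1, 79.2], [54.4, 80.6], [53.3, 81.5], [51.3, 80.7], [48.9, 79.2], [47.5, 79.6], [44.7, 77.8]]
w5 [76.76376845 56.27270217] [ 6.20e+00  4.60e+00  2.60e+00  7.00e-01 -1.00e-01 -1.00e+00 -2.00e+00
 -3.00e+00 -1.90e+00 -1.90e+00  1.12e+02 -5.00e-01  5.00e-01  2.90e+00
  4.00e+00  7.00e+00]
[[80.0, 38.4], [79.1, 39.8], [78.4, 41.8], [77.7, 43.6], [76.5, 44.4], [75.5, 45.4], [74.5, 46.5], [73.7, 47.8], [72.0, 47.4], [70.8, 48.1], [132.3, 167.1], [68.1, 48.7], [66.7, 48.9], [64.5, 47.8], [63.1, 48.0], [60.6, 46.3]]
```

carry_out(targets=[0,0,0,0,0,0,0.4,0,0,0,0,0,0,0.4,-0.4,3.2,-0.8,0,0,0,0.4,-0.4,3.2,-0.8,0,0,0,0.4,0,0,0,0,0,0,0.4])

```text
t: 5.6
position: [0.58, 0.0138, 0.131]
ee_rot: [-179.9, -0.2, 97.9]
wrist_force: [0.7, 0.4, -1.0]
finger_gap: 0.295
```

```bash
cat >> model.py <<'E'
def disc(tag,u=317,rows=range(270,360,3)):
    d=load(tag); P=np.array([W2C(pt(d,u,v))*1000 for v in rows]); 
    g=grip(); P=P[np.hypot(P[:,1]-g[1],P[:,2]-g[2])<24]
    f=lambda p: np.hypot(P[:,1]-p[0],P[:,2]-p[1])-12
    from scipy.optimize import least_squares
    r=least_squares(f,[g[1],g[2]],loss='soft_l1',f_scale=.5); return r.x,np.median(abs(f(r.x)))
def grip():
    o=robot.get_obs(); from scipy.spatial.transform import Rotation as R
    return W2C(o['position']-.0187*R.from_euler('xyz',o['ee_rot'],degrees=True).as_matrix()[:,2])*1000
E
python3 - <<'E'
from model import *
grab('wrist','w6'); o=robot.get_obs(); print(o['position'],o['wrist_force'],o['finger_gap'],'grip',grip(),'disc',disc('w6'))
p,_=disc('w6'); s=fromtab(p,(.15,.08)); print(s,lip(*s))
E
```

```text
[0.58004573 0.01350073 0.13108672] [-0.05461108 -1.49753996 -0.54859545] 0.2969526086996342 grip [ 0.61352154 66.2279466  36.78658119] disc (array([69.12826342, 35.65053362]), np.float64(0.9076522308955344))
[0.11335944 0.05259961] [100.50630683  10.26513641]
```

carry_out(targets=[-0.3,2,0,0,0,0,0.6,0,0,0,0,0,0,1,0,0,0,0,0,0,1,0,0,0,0,0,0,1], squeeze=45)

```text
t: 6.05
position: [0.5784, 0.0158, 0.1308]
ee_rot: [-179.8, -0.2, 97.9]
wrist_force: [-0.9, 0.4, 1.4]
finger_gap: 0.131
```

```bash
python3 - <<'E'
from model import *
grab('wrist','w7'); o=robot.get_obs(); print(o['position'],o['wrist_force'],o['finger_gap'],'grip',grip(),'disc',disc('w7'),disc('w7',rows=range(280,350,3)))
for v in range(270,360,6): print(v,(W2C(pt(load('w7'),317,v))*1000).round(1)[1:],end=' ')
crop('w7',220,150,420,300,4,'c14')
E
```

```text
[0.57839859 0.01573827 0.13084606] [-1.53037723 -0.47348256  0.656701  ] 0.13559703205762944 grip [-0.6744933  68.65360232 36.54575266] disc (array([70.01249873, 34.41242981]), np.float64(1.3333782507510739)) (array([69.75968373, 34.79768092]), np.float64(0.9929968079118261))
270 [89.2 27. ] 276 [86.9 27.4] 282 [84.1 26.5] 288 [81.6 26.5] 294 [79.  26.1] 300 [79.7 33.3] 306 [79.7 38.3] 312 [79.  41.6] 318 [77.2 42.7] 324 [75.9 44.5] 330 [74.2 45.7] 336 [72.7 47.1] 342 [70.6 47.5] 348 [68.4 47.6] 354 [66.1 47.8]
```

View pics/c14.png

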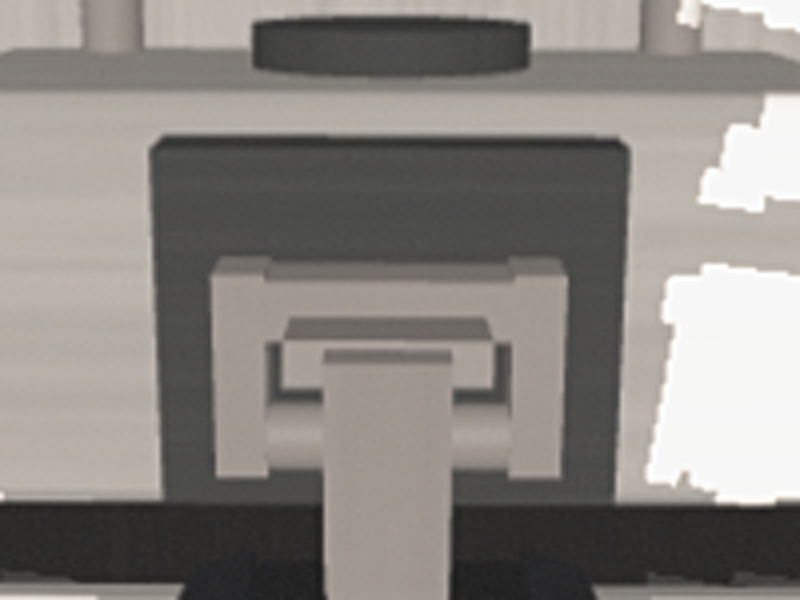

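```bash
python3 - <<'E'
from model import *
for p in [(67.9,35.9),(68.5,36.2)]:
    s=fromtab(np.array(p),(.15,.08)); print(s,np.degrees(s[1]),lip(*s))
for q in [(89,6),(88.5,0),(88.3,-6)]: 
    s=fromlip(q); print(q,'L %.3f th %.1f'%(s[0],np.degrees(s[1])),'tab',tab(*s).round(1))
E
```

```text
[0.17646262 0.05841382] 3.346865219057066 [99.42510824 10.69746936]
[0.13986514 0.06117653] 3.505157058005266 [100.09461522  11.08466028]
(89, 6) L 0.862 th 4.1 tab [57.2 30.8]
(88.5, 0) L 0.861 th 0.7 tab [58.2 26.6]
(88.3, -6) L 0.793 th -3.2 tab [59.8 22.6]
```

carry_out(targets=[0.2,-1.4,-0.6,0,0,0,1,0.2,-1.4,-0.6,0,0,0,1,0.2,-1.4,-0.6,0,0,0,1,0.2,-1.4,-0.6,0,0,0,1])

```text
t: 6.5
position: [0.5787, 0.0141, 0.1296]
ee_rot: [-179.7, -0.6, 98.0]
wrist_force: [-4.6, 2.6, 5.8]
finger_gap: 0.131
```

carry_out(targets=[0.2,-1.4,-0.6,0,0,0,1,0.2,-1.4,-0.6,0,0,0,1,0.2,-1.4,-0.6,0,0,0,1,0.2,-1.4,-0.6,0,0,0,1])

```text
t: 6.9
position: [0.579, 0.0112, 0.129]
ee_rot: [-179.7, -0.8, 98.1]
wrist_force: [-4.3, 2.4, 5.4]
finger_gap: 0.13
```

```bash
python3 - <<'E'
from model import *
grab('wrist','w8'); grab('scene','s8');o=robot.get_obs(); print(o['position'],o['ee_rot'],o['wrist_force'],o['finger_gap'],'grip',grip())
for v in range(250,360,6): print(v,(W2C(pt(load('w8'),317,v))*1000).round(1)[1:],end=' ')
crop('w8',220,150,420,300,4,'c15');crop('s8',220,150,360,270,5,'c16')
E
```

```text
[0.57906959 0.0107497  0.12887315] [-179.67152267   -0.79708186   98.0795097 ] [-2.40729612  1.15266675  4.69935711] 0.13543823601488805 grip [-0.63718024 63.43617058 34.57103017]
250 [92.2 24.9] 256 [90.  25.5] 262 [87.8 26. ] 268 [85.5 25.9] 274 [82.8 25.1] 280 [80.3 25. ] 286 [77.9 25.1] 292 [75. 24.] 298 [72.9 25. ] 304 [75.3 35.8] 310 [74.8 39.6] 316 [73.  40.8] 322 [71.8 42.9] 328 [70.2 44.2] 334 [68.7 45.6] 340 [66.9 46.5] 346 [64.6 46.3] 352 [62.  45.9] 358 [59.3 45.4]
```

View pics/c15.png

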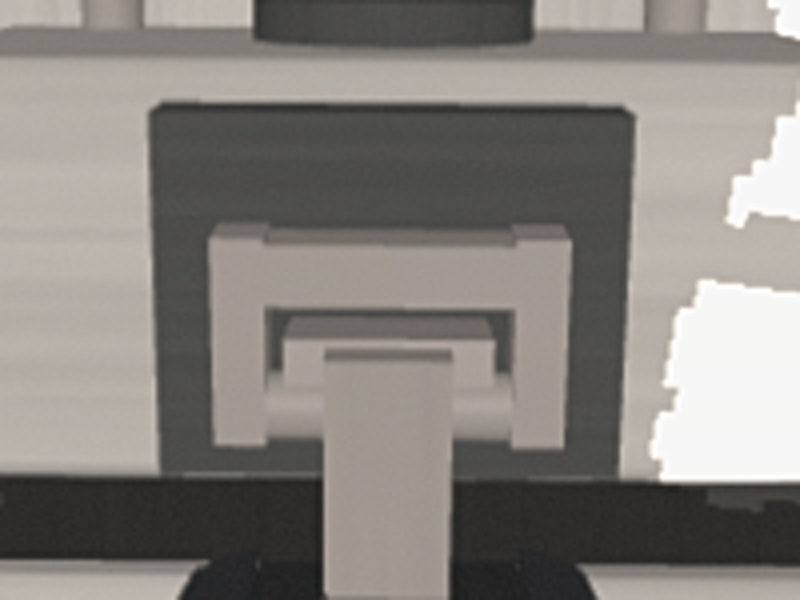

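View pics/c16.png

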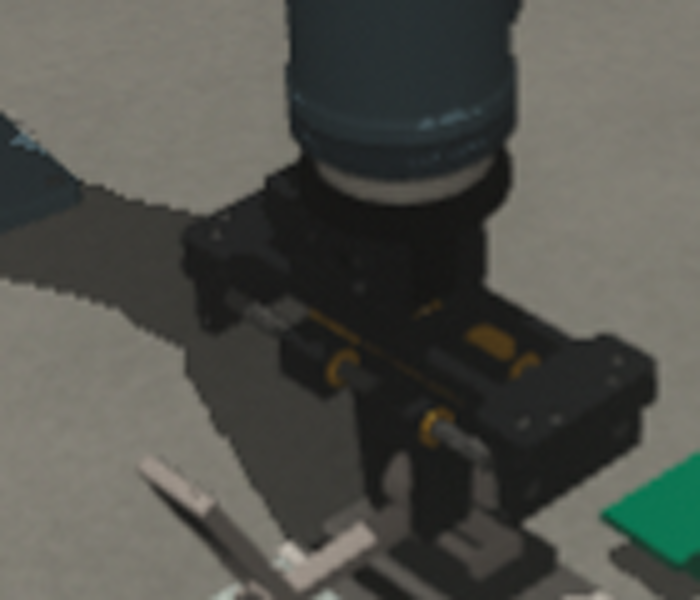

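```bash
python3 - <<'E'
from model import *
s=fromtab(np.array((63.3,34.5)),(.4,.08)); print(s,np.degrees(s[1]),lip(*s))
d=load('w8')
for v in (231.5,240,):print((W2C(pt(d,296,v))*1000).round(1))
f=lambda v,h:((W2C(ptz(d,317,v,h)))*1000).round(2)[1]
print('wall in',f(150+307/4,.107),'out',f(150+243/4,.107),'bar cen',f(150+405/4,.103), 'lip outer top edge', f(150+340/4,.113+.018))
E
```

```text
[0.44460448 0.05940493] 3.40365203251007 [94.85007141  9.3287268 ]
[-8.5 97.  16. ]
[-8.3 94.9 20.9]
wall in 93.79 out 101.07 bar cen 81.12 lip outer top edge 96.17
```

carry_out(targets=[0.3,-1.6,-0.9,0,0,0,1,0.3,-1.6,-0.9,0,0,0,1,0.3,-1.6,-0.9,0,0,0,1,0.3,-1.6,-0.9,0,0,0,1])

```text
t: 7.4
position: [0.5797, 0.0064, 0.126]
ee_rot: [-179.6, -1.0, 98.1]
wrist_force: [-3.5, 4.1, 4.1]
finger_gap: 0.134
```

carry_out(targets=[0.3,-1.6,-0.9,0,0,0,1,0.3,-1.6,-0.9,0,0,0,1])

```text
t: 7.6
position: [0.5799, 0.0044, 0.1239]
ee_rot: [-179.6, -1.1, 98.2]
wrist_force: [-4.4, 4.2, 2.6]
finger_gap: 0.131
```

```bash
cat > st.py <<'E'
from model import *
import sys
t=sys.argv[1]
d=grab('wrist',t); o=robot.get_obs(); print(o['position'],o['ee_rot'],o['wrist_force'],o['finger_gap'],'grip',grip())
P=np.array([(W2C(pt(d,317,v))*1000)[1:] for v in range(250,362,3)]); g=grip()[1:]
Q=P[np.hypot(*(P-g).T)<18]; print('front',Q[:,0].max().round(1),'top',Q[:,1].max().round(1))
s=fromtab(g,(.5,0)); print('L %.3f th %.1f'%(s[0],np.degrees(s[1])),'lip from grip',lip(*s).round(2))
crop(t,220,150,420,300,4,'c'+t)
E
python3 st.py w9
```

```text
[0.57990339 0.00408179 0.12371372] [-179.57094176   -1.09824786   98.15339727] [-1.83979537  2.09272388  0.74637758] 0.1330333396946364 grip [-0.65846926 56.61875399 29.40975641]
front 71.1 top 42.3
L 0.922 th 3.6 lip from grip [88.27  4.37]
```

View pics/cw9.png

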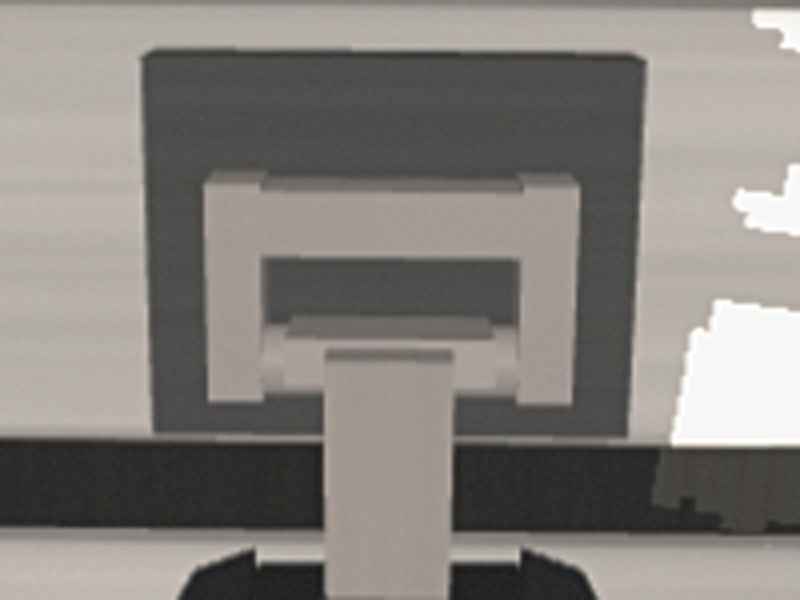

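```bash
python3 - <<'E'
from model import *
d=load('w9')
f=lambda r,h:((W2C(ptz(d,317,150+r/4,h)))*1000).round(2)[1]
print('lip outer low edge',f(317,.117),f(317,.115),'wall in',f(258,.107),'out',f(192,.107), 'depth at lip face',[(W2C(pt(d,u,v))*1000).round(1).tolist() for u,v in ((297,230),(297,233),(337,230),(337,232))])
for r in (305,312,316,320,324,330): print(r,(W2C(pt(d,317,150+r/4))*1000).round(1))
for v in range(285,350,4): print(v,(W2C(pt(d,317,v))*1000).round(1)[1:],end=' ')
E
```

```text
lip outer low edge 89.43 88.96 wall in 93.6 out 100.76 depth at lip face [[-8.4, 90.1, 8.5], [-8.0, 90.3, 14.4], [7.7, 89.7, 6.1], [7.4, 90.3, 11.8]]
305 [ -0.5  86.4 -15. ]
312 [ -0.5  85.6 -14.7]
316 [-0.4 89.8  5.3]
320 [-0.4 90.   7.8]
324 [-0.4 89.8  8.4]
330 [-0.4 89.9 11.5]
285 [71.2 19.5] 289 [69.7 20. ] 293 [68.2 20.4] 297 [66.7 20.6] 301 [68.5 28.6] 305 [67.8 30.4] 309 [67.7 33.6] 313 [66.7 34.8] 317 [65.8 36. ] 321 [65.1 37.6] 325 [64.  38.5] 329 [62.5 38.4] 333 [62.1 40.5] 337 [60.8 40.9] 341 [59.6 41.6] 345 [58.2 41.8] 349 [56.7 41.7]
```

```bash
python3 - <<'E'
from model import *
for q in [(89.3,4),(89.3,0),(89.3,-3),(89.3,-6),(89.3,-9),(89.3,-12),(89.3,-14)]: 
    s=fromlip(q); print(q,'L %.3f th %.1f'%(s[0],np.degrees(s[1])),'tab',tab(*s).round(1))
E
```

```text
(89.3, 4) L 0.823 th 2.7 tab [58.1 29.6]
(89.3, 0) L 0.786 th 0.2 tab [59.2 26.9]
(89.3, -3) L 0.748 th -1.8 tab [60.2 24.9]
(89.3, -6) L 0.701 th -3.8 tab [61.2 22.9]
(89.3, -9) L 0.646 th -5.9 tab [62.2 20.9]
(89.3, -12) L 0.583 th -8.0 tab [63.3 18.9]
(89.3, -14) L 0.537 th -9.4 tab [64.1 17.5]
```

carry_out(targets=[0,0.7,-1.2,-1.3,-0.2,0,1,0,0.7,-1.2,-1.3,-0.2,0,1,0,0.7,-1.2,-1.3,-0.2,0,1,0,0.7,-1.2,-1.3,-0.2,0,1])

```text
t: 8.05
position: [0.5799, 0.0037, 0.1172]
ee_rot: [-179.6, 4.7, 98.0]
wrist_force: [-0.9, -1.9, -5.0]
finger_gap: 0.131
```

```bash
python3 st.py w10
```

```text
[0.5798517  0.00397293 0.11692994] [-179.62164207    4.79677444   98.06505603] [ 0.5738166  -4.11125506 -2.96591274] 0.13160454988028195 grip [-0.75679676 58.4393664  22.5640344 ]
front 72.5 top 34.8
L 0.894 th -2.1 lip from grip [87.41 -5.54]
```

View pics/cw10.png

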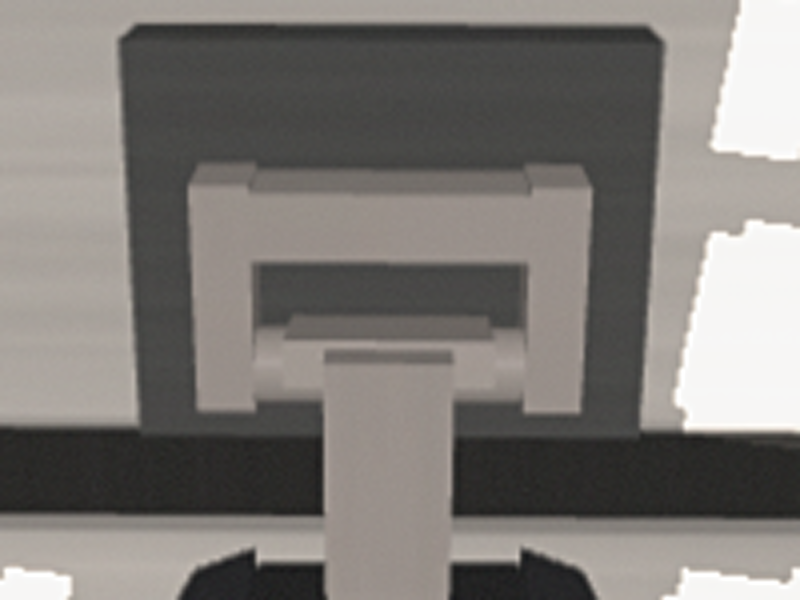

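carry_out(targets=[-0.2,1.2,0.8,0,0,0,1,-0.2,1.2,0.6,0,0,0,1,0,1,0,0,0,0,1])

```text
t: 8.4
position: [0.5798, 0.0042, 0.1178]
ee_rot: [-179.6, 5.2, 98.0]
wrist_force: [0.9, -5.1, -6.7]
finger_gap: 0.129
```

```bash
python3 st.py w11; python3 - <<'E'
from model import *
d=load('w11')
f=lambda r,h:((W2C(ptz(d,317,150+r/4,h)))*1000).round(2)[1]
for r in range(240,350,8): print(r,(W2C(pt(d,317,150+r/4))*1000).round(1)[1:],end=' ')
E
```

```text
[0.57987228 0.00416247 0.11777521] [-179.64777473    5.20942853   98.01108277] [ 0.75959141 -5.24389828 -6.21744659] 0.13362234678698348 grip [-0.71935391 58.75852693 23.39762136]
front 71.3 top 34.9
L 0.861 th -1.8 lip from grip [87.87 -4.56]
240 [96.4 -5.5] 248 [95.4 -6.2] 256 [94.7 -5.7] 264 [ 90.4 -16.6] 272 [ 89.8 -15.5] 280 [ 88.9 -15.5] 288 [ 88.  -15.5] 296 [ 87.2 -15.3] 304 [ 86.3 -15.2] 312 [ 84.9 -16.5] 320 [88.9 -2.6] 328 [89.6  1.4] 336 [90.7  6.7] 344 [90.3  7.9]
```

View pics/cw11.png

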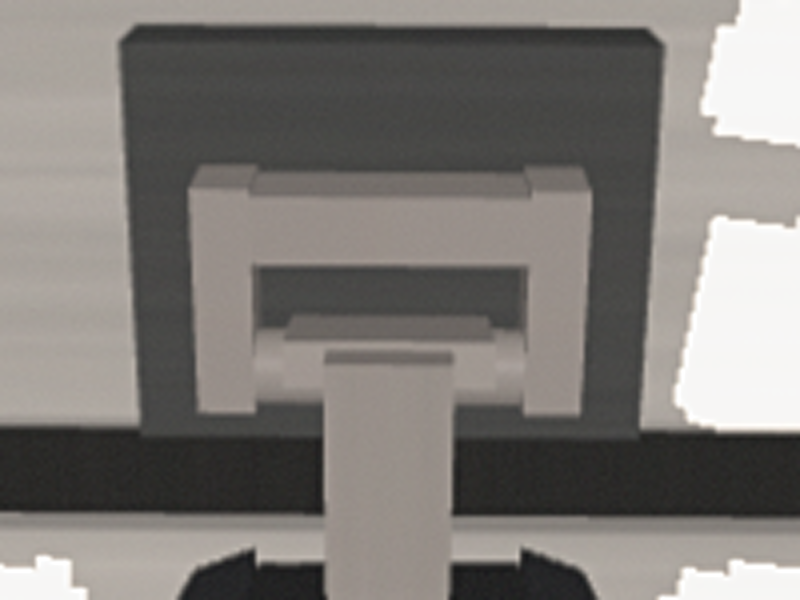

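carry_out(targets=[-0.3,2.5,0,0,0,0,1])

```text
t: 8.55
position: [0.5798, 0.0047, 0.1179]
ee_rot: [-179.7, 5.4, 97.9]
wrist_force: [1.5, -8.8, -4.0]
finger_gap: 0.132
```

carry_out(targets=[-0.3,2.5,0,0,0,0,1])

```text
t: 8.65
position: [0.5798, 0.005, 0.1181]
ee_rot: [-179.7, 5.5, 97.9]
wrist_force: [1.5, -7.5, -4.4]
finger_gap: 0.131
```

```bash
python3 st.py w12; python3 - <<'E'
from model import *
d=load('w12')
for r in range(240,350,8): print(r,(W2C(pt(d,317,150+r/4))*1000).round(1)[1:],end=' ')
E
```

```text
[0.57981224 0.00505684 0.11813438] [-179.69478999    5.51885726   97.86636252] [ 0.76332015 -7.47320236 -4.14661176] 0.13314799965412635 grip [-0.6720974  59.75319566 23.74743803]
front 74.3 top 35.3
L 0.788 th -2.3 lip from grip [88.63 -4.45]
240 [97.3 -5. ] 248 [96.3 -5.4] 256 [95.4 -5.6] 264 [94.6 -5.5] 272 [ 90.3 -16.1] 280 [ 89.7 -15. ] 288 [ 88.7 -15.3] 296 [ 87.8 -15.4] 304 [ 86.7 -15.8] 312 [ 85.6 -16.2] 320 [90.  -1.8] 328 [90.7  2.6] 336 [91.   5.6] 344 [91.   7.7]
```

View pics/cw12.png

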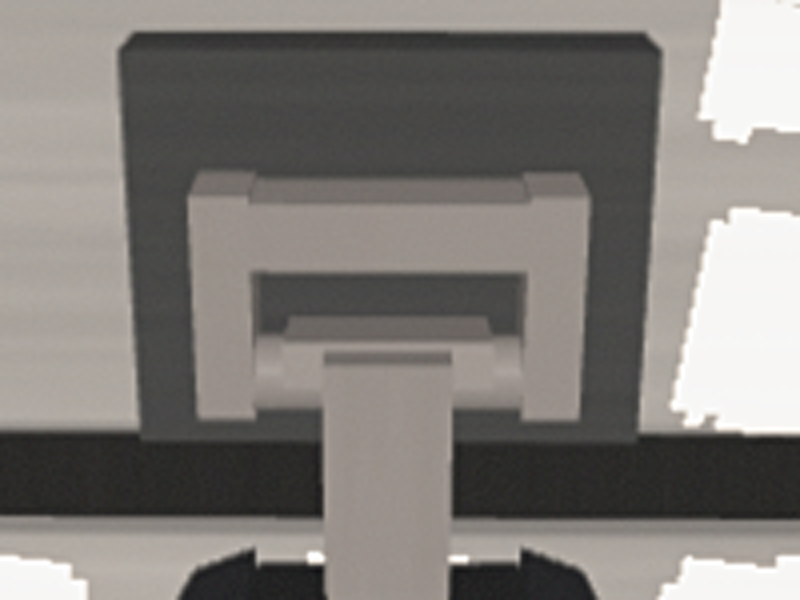

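carry_out(targets=[-0.3,2.5,0,0,0,0,1,-0.3,2.5,0,0,0,0,1])

```text
t: 8.9
position: [0.5797, 0.0057, 0.1187]
ee_rot: [-179.7, 5.8, 97.7]
wrist_force: [2.0, -7.4, -4.4]
finger_gap: 0.129
```

carry_out(targets=[0,0.7,-1.5,-0.8,-0.1,0,1,0,0.7,-1.5,-0.8,-0.1,0,1])

```text
t: 9.1
position: [0.5799, 0.0055, 0.1162]
ee_rot: [-179.7, 7.6, 97.6]
wrist_force: [-0.9, -4.5, -0.0]
finger_gap: 0.13
```

```bash
python3 st.py w13; python3 - <<'E'
from model import *
d=load('w13')
for r in range(240,350,8): print(r,(W2C(pt(d,317,150+r/4))*1000).round(1)[1:],end=' ')
E
```

```text
[0.57981061 0.00566276 0.11592515] [-179.72105706    7.65407943   97.68035104] [-0.76785161 -6.97883511  0.50220628] 0.13156272795857282 grip [-0.59728618 61.04592931 21.45831773]
front 74.6 top 33.4
L 0.720 th -4.8 lip from grip [88.68 -7.96]
240 [99.  -4.1] 248 [97.8 -5.1] 256 [97.  -5.1] 264 [96.1 -5.1] 272 [95.3 -5.1] 280 [94.7 -4.6] 288 [ 89.7 -15.5] 296 [ 88.8 -15.4] 304 [ 87.8 -15.6] 312 [ 86.8 -15.7] 320 [90.1 -5.3] 328 [91.1 -0.9] 336 [91.7  2.5] 344 [91.8  4.8]
```

View pics/cw13.png

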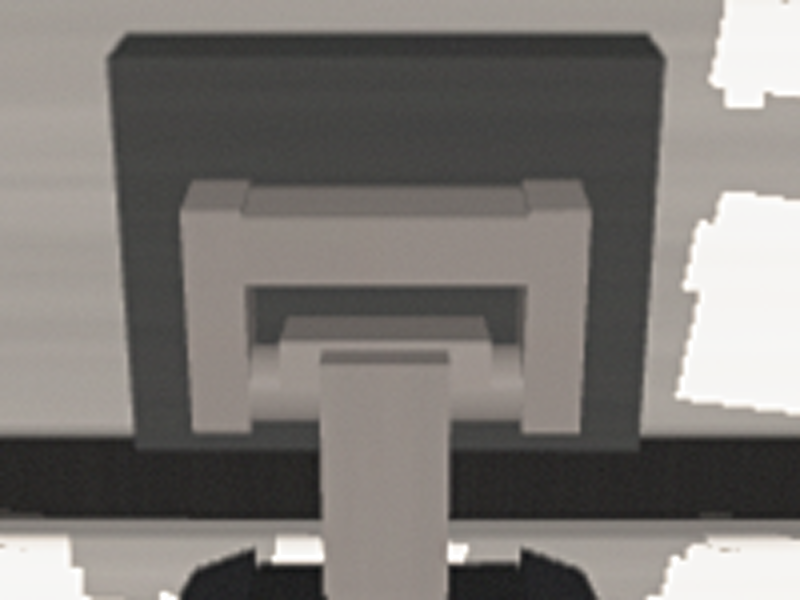

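carry_out(targets=[-0.1,1.5,-1.2,-0.8,-0.1,0,1,-0.1,1.5,-1.2,-0.8,-0.1,0,1])

```text
t: 9.35
position: [0.5798, 0.0058, 0.1145]
ee_rot: [-179.7, 9.6, 97.6]
wrist_force: [-0.8, -6.7, -0.2]
finger_gap: 0.132
```

carry_out(targets=[0,1.3,-1.2,-0.8,-0.1,0,1])

```text
t: 9.45
position: [0.5798, 0.0059, 0.1136]
ee_rot: [-179.7, 10.6, 97.6]
wrist_force: [-1.0, -5.9, -0.5]
finger_gap: 0.132
```

```bash
python3 st.py w14; python3 - <<'E'
from model import *
d=load('w14')
for r in range(240,350,8): print(r,(W2C(pt(d,317,150+r/4))*1000).round(1)[1:],end=' ')
E
```

```text
[0.5797171  0.00621577 0.11328539] [-179.66938931   10.62831194   97.63644305] [ 0.68191296 -8.04689301  0.69823756] 0.13165596038078206 grip [-0.59866724 62.56465302 18.66427623]
front 75.4 top 30.5
L 0.634 th -7.7 lip from grip [ 88.65 -12.13]
240 [100.3  -5.4] 248 [99.9 -4.4] 256 [98.5 -5.6] 264 [98.3 -4.2] 272 [96.6 -6.4] 280 [95.6 -6.7] 288 [95.7 -4.4] 296 [94.7 -4.9] 304 [ 88.7 -16.3] 312 [ 88.1 -15.4] 320 [ 89.3 -11.1] 328 [90.7 -6.1] 336 [92.2 -1.2] 344 [92.1  0.4]
```

View pics/cw14.png

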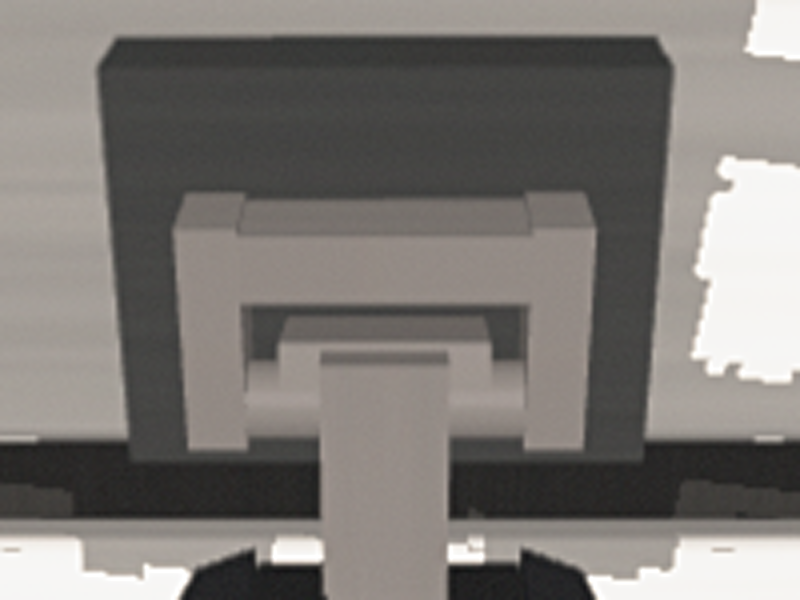

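carry_out(targets=[0,0.6,-1.2,-0.5,-0.1,0,1,0,0.6,-1.2,-0.5,-0.1,0,1])

```text
t: 9.7
position: [0.5798, 0.0059, 0.1117]
ee_rot: [-179.7, 11.9, 97.6]
wrist_force: [-1.8, -6.1, 1.1]
finger_gap: 0.131
```

```bash
python3 st.py w15
```

```text
[0.57980895 0.00588409 0.11156869] [-179.71557178   11.95618491   97.64880659] [-1.24154463 -6.26394901  2.09006685] 0.13374457170027196 grip [-0.56767562 62.6487395  16.86279285]
front 74.7 top 28.9
L 0.634 th -9.2 lip from grip [ 87.97 -14.57]
```

carry_out(targets=[0.2,-1.8,0,0,0,0,1,0.2,-1.8,0,0,0,0,1])

```text
t: 9.95
position: [0.5798, 0.0057, 0.1116]
ee_rot: [-179.7, 11.8, 97.8]
wrist_force: [-4.1, 1.6, 4.3]
finger_gap: 0.132
```

carry_out(targets=[0.2,-1.8,0,0,0,0,1,0.2,-1.8,0,0,0,0,1])

```text
t: 10.15
position: [0.5799, 0.0055, 0.1115]
ee_rot: [-179.6, 11.6, 98.0]
wrist_force: [-4.5, 3.7, 3.7]
finger_gap: 0.131
```

```bash
python3 st.py w16
```

```text
[0.57987235 0.00537635 0.11150561] [-179.63533225   11.62802047   97.95917628] [-4.55769587  4.78379923  3.311502  ] 0.1309742252766645 grip [-0.56612766 62.03279635 16.8214573 ]
front 73.9 top 28.7
L 0.676 th -8.8 lip from grip [ 87.53 -14.46]
```

carry_out(targets=[0,-2.5,0,0,0,0,1,0,-2.5,0,0,0,0,1])

```text
t: 10.4
position: [0.5799, 0.0051, 0.1114]
ee_rot: [-179.7, 11.3, 98.1]
wrist_force: [-2.9, 5.9, 4.5]
finger_gap: 0.134
```

carry_out(targets=[0,-2.5,0,0,0,0,1,0,-2.5,0,0,0,0,1])

```text
t: 10.6
position: [0.5799, 0.0049, 0.1114]
ee_rot: [-179.7, 11.0, 98.3]
wrist_force: [-3.6, 5.8, 4.3]
finger_gap: 0.132
```

```bash
python3 st.py w17
```

```text
[0.57996821 0.00484352 0.1113247 ] [-179.70460798   10.97493125   98.25398509] [-4.12693671  6.38017289  4.26021492] 0.13238382469759774 grip [-0.58119614 61.28317799 16.68244112]
front 74.5 top 28.8
L 0.729 th -8.5 lip from grip [ 86.99 -14.44]
```

View pics/cw17.png

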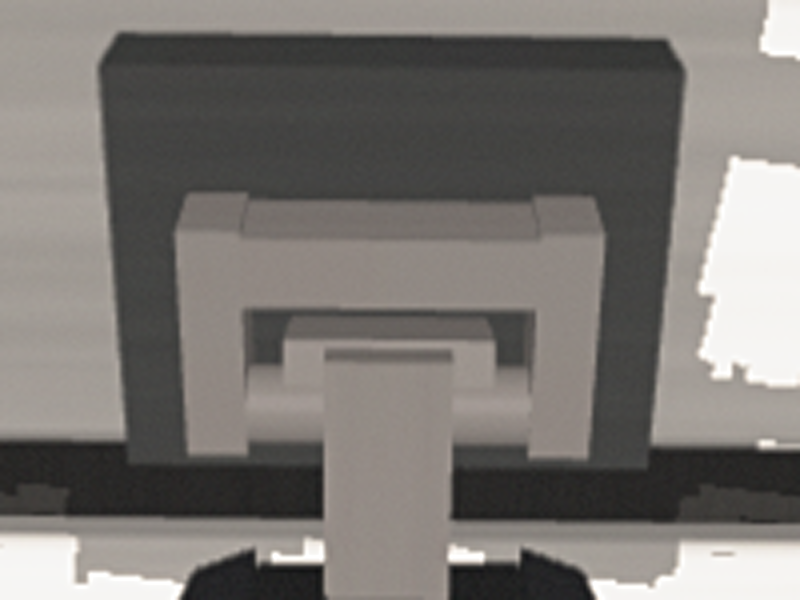

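carry_out(targets=[0,-4,0,-0.3,0,-0.3,1,0,-4,0,-0.3,0,-0.3,1])

```text
t: 10.85
position: [0.5801, 0.0044, 0.1112]
ee_rot: [-179.7, 11.1, 97.9]
wrist_force: [-4.8, 9.0, 7.0]
finger_gap: 0.133
```

carry_out(targets=[0,-4,0,-0.3,0,-0.3,1,0,-4,0,-0.3,0,-0.3,1])

```text
t: 11.05
position: [0.5801, 0.0044, 0.1111]
ee_rot: [-179.6, 11.1, 97.6]
wrist_force: [-5.7, 9.8, 7.5]
finger_gap: 0.133
```

```bash
python3 st.py w18
```

```text
[0.58004378 0.0043691  0.11113598] [-179.60351128   11.14921347   97.59821683] [-5.41171658  9.51497493  6.4116545 ] 0.13213135974077786 grip [-0.49528263 60.8578457  16.48260977]
front 73.8 top 28.2
L 0.761 th -8.3 lip from grip [ 86.64 -14.57]
```

carry_out(targets=[0,-5.5,0,0,0,0,1,0,-5.5,0,0,0,0,1])

```text
t: 11.3
position: [0.5801, 0.0038, 0.1109]
ee_rot: [-179.6, 10.5, 98.0]
wrist_force: [-5.6, 12.3, 6.9]
finger_gap: 0.13
```

```bash
python3 st.py w19
```

```text
[0.580166   0.00372017 0.11086937] [-179.66042941   10.45847385   97.99097406] [-5.35135877 11.96374416  6.51973484] 0.13340338561838505 grip [-0.50181819 59.97771229 16.25837453]
front 72.1 top 27.9
L 0.828 th -7.8 lip from grip [ 86.03 -14.57]
```

View pics/cw19.png

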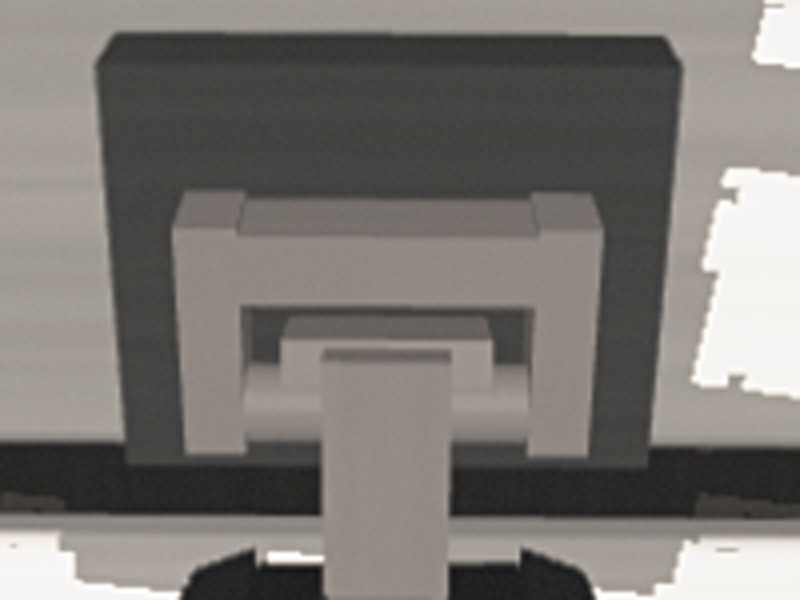

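```bash
python3 - <<'E'
from model import *
from scipy.ndimage import gaussian_filter1d
for t in ('w15','w16','w17','w18','w19'):
    d=load(t); u=317
    def y(v,h): return (W2C(ptz(d,u,v,h))*1000)[1]
    col=d['color'][:,312:322].mean(axis=(1,2)); g=np.diff(gaussian_filter1d(col,.7))
    ed=[(v,round(g[v],1)) for v in range(150,245) if abs(g[v])>3 and abs(g[v])>=abs(g[v-1]) and abs(g[v])>=abs(g[v+1])]
    # depth disc/arm points
    P=np.array([(W2C(pt(d,u,v))*1000)[1:] for v in range(290,362,2)]); gr=grip()[1:]
    print(t,[(v,s,round(y(v+.5,.107),1)) for v,s in ed])
E
```

```text
w15 [(158, np.float64(-41.7), np.float64(120.7)), (167, np.float64(4.3), np.float64(117.4)), (200, np.float64(21.5), np.float64(104.9)), (210, np.float64(11.1), np.float64(100.9)), (227, np.float64(-27.1), np.float64(93.8)), (234, np.float64(21.3), np.float64(90.8)), (237, np.float64(-17.4), np.float64(89.5)), (240, np.float64(18.2), np.float64(88.2))]
w16 [(158, np.float64(-45.2), np.float64(120.2)), (166, np.float64(4.4), np.float64(117.3)), (200, np.float64(19.1), np.float64(104.4)), (210, np.float64(9.8), np.float64(100.4)), (227, np.float64(-23.7), np.float64(93.4)), (229, np.float64(7.4), np.float64(92.5)), (234, np.float64(26.0), np.float64(90.4)), (236, np.float64(-18.8), np.float64(89.5)), (240, np.float64(14.9), np.float64(87.8))]
w17 [(158, np.float64(-45.7), np.float64(119.6)), (166, np.float64(4.5), np.float64(116.7)), (199, np.float64(18.8), np.float64(104.2)), (209, np.float64(11.8), np.float64(100.2)), (226, np.float64(-30.4), np.float64(93.2)), (229, np.float64(9.7), np.float64(91.9)), (234, np.float64(25.2), np.float64(89.8)), (236, np.float64(-18.5), np.float64(88.9)), (240, np.float64(15.1), np.float64(87.2))]
w18 [(157, np.float64(-37.9), np.float64(119.4)), (165, np.float64(4.7), np.float64(116.6)), (199, np.float64(20.4), np.float64(103.7)), (209, np.float64(10.9), np.float64(99.8)), (226, np.float64(-28.1), np.float64(92.8)), (234, np.float64(25.4), np.float64(89.4)), (236, np.float64(-18.3), np.float64(88.5)), (240, np.float64(14.9), np.float64(86.8))]
w19 [(157, np.float64(-36.6), np.float64(118.9)), (165, np.float64(4.8), np.float64(116.0)), (199, np.float64(19.9), np.float64(103.2)), (208, np.float64(10.2), np.float64(99.6)), (226, np.float64(-27.4), np.float64(92.2)), (228, np.float64(13.5), np.float64(91.4)), (234, np.float64(23.4), np.float64(88.8)), (236, np.float64(-18.7), np.float64(88.0)), (240, np.float64(14.9), np.float64(86.3))]
```

carry_out(targets=[0,0,0,0,0,0,1,0,0,0,0,0,0,0.4,0,0,0,0,0,0,0.4,0,0,0,0,0,0,0.4], squeeze=20)

```text
t: 11.75
position: [0.5817, 0.004, 0.1112]
ee_rot: [-179.9, 10.5, 98.0]
wrist_force: [0.1, 0.0, 0.1]
finger_gap: 0.301
```

```bash
python3 st.py w20;  python3 - <<'E'
from model import *
from scipy.ndimage import gaussian_filter1d
for t in ('w19','w20',):
    d=load(t); u=317
    def y(v,h): return (W2C(ptz(d,u,v,h))*1000)[1]
    col=d['color'][:,312:322].mean(axis=(1,2)); g=np.diff(gaussian_filter1d(col,.7))
    ed=[(v,round(g[v],1)) for v in range(150,245) if abs(g[v])>3 and abs(g[v])>=abs(g[v-1]) and abs(g[v])>=abs(g[v+1])]
    print(t,[(v,float(s),round(y(v+.5,.107),1)) for v,s in ed])
E
```

```text
[0.58172728 0.00391427 0.11121632] [-179.85435669   10.47037979   98.01246138] [-0.43085416  0.09175148 -0.16243464] 0.2990826278078079 grip [ 1.00682327 59.96706089 16.60488603]
front 71.6 top 27.9
L 0.827 th -7.5 lip from grip [ 86.16 -14.1 ]
w19 [(157, -36.6, np.float64(118.9)), (165, 4.8, np.float64(116.0)), (199, 19.9, np.float64(103.2)), (208, 10.2, np.float64(99.6)), (226, -27.4, np.float64(92.2)), (228, 13.5, np.float64(91.4)), (234, 23.4, np.float64(88.8)), (236, -18.7, np.float64(88.0)), (240, 14.9, np.float64(86.3))]
w20 [(157, -37.0, np.float64(118.7)), (164, 4.6, np.float64(116.2)), (198, 20.0, np.float64(103.3)), (207, 12.3, np.float64(99.8)), (225, -27.7, np.float64(92.4)), (227, 14.0, np.float64(91.6)), (233, 25.7, np.float64(89.0)), (235, -18.9, np.float64(88.2)), (239, 15.2, np.float64(86.4))]
```

View pics/cw20.png

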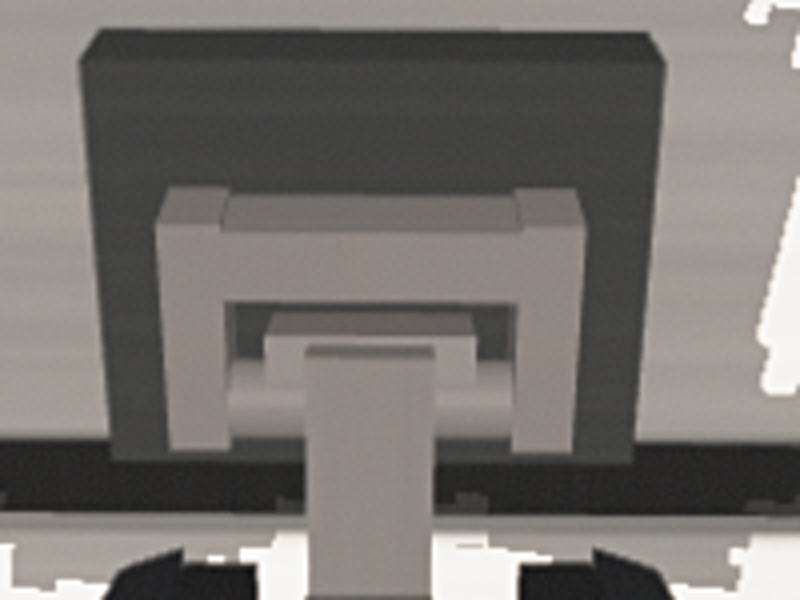

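carry_out(targets=[0,0,10,0,0,0,0.4,0,3,30,0,0,0,0.4,0,0,35,0,0,0,0.4,0,0,25,2,0.3,0,0.6,0,0,0,2,0.3,0,1])

```text
t: 12.3
position: [0.5814, 0.0075, 0.2165]
ee_rot: [-179.8, 6.4, 98.2]
wrist_force: [0.1, -0.2, -0.6]
finger_gap: 0.144
```

```bash
python3 - <<'E'
from model import *
grab('wrist','w21'); grab('scene','s21'); o=robot.get_obs(); print(o['position'],o['ee_rot'],o['wrist_force'],W2C(o['position'])*1000)
crop('w21',200,60,440,240,3.3,'c21');crop('s21',190,180,350,300,5,'c21s')
E
```

```text
[0.58013621 0.00609016 0.21429988] [-179.60889013    6.45401059   98.0275985 ] [-0.42868988 -0.28551828  0.32941254] [ -0.3055592   58.93573006 101.29987548]
```

View pics/w21.png

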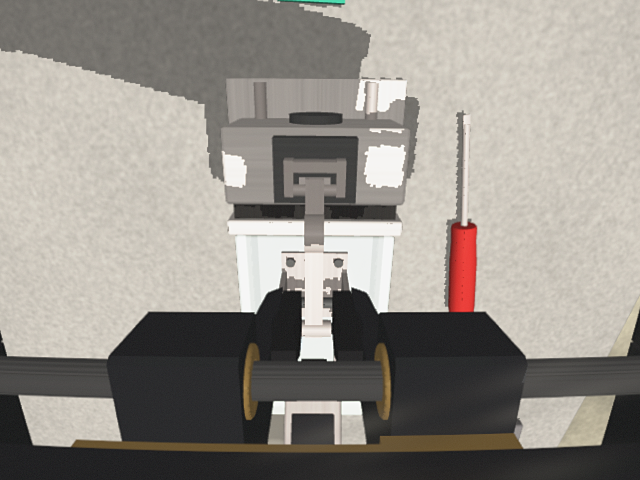

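View pics/c21s.png

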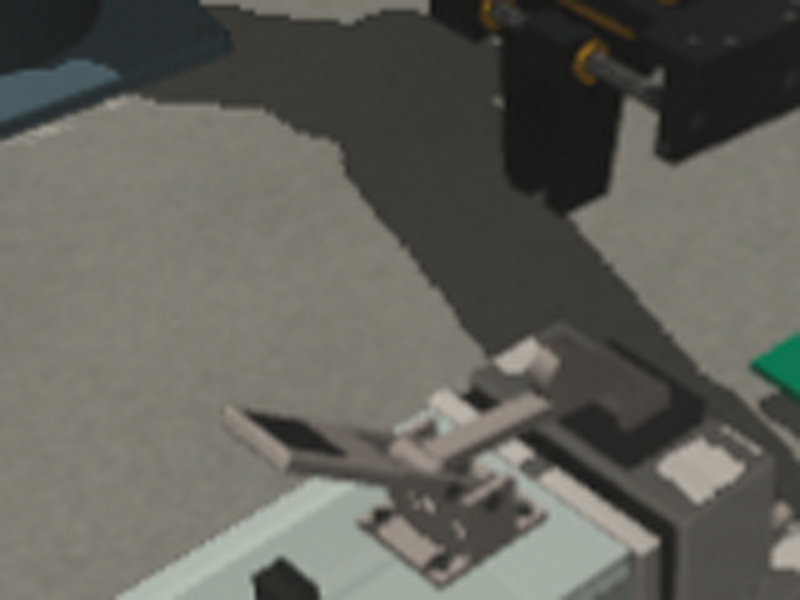

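```bash
python3 - <<'E'
from model import *
d=load('s21')
for n,u,v in [('tipL',235,415),('tipR',290,458),('pad c',292,432),('pad2',270,420),('face',360,455),('clawtop',490,425),('tab',520,360)]:
    print(n,(W2C(pt(d,190+u/5,180+v/5))*1000).round(1))
im=cv2.imread('pics/c21s.png')
f=lambda p:tuple(int(round(t)) for t in ((proj(d,p)[0]-190)*5,(proj(d,p)[1]-180)*5))
for L,c in ((.83,(255,0,0)),(1.0,(0,255,0)),(1.15,(0,255,255))):
    q=[C2W(x,-r*np.sin(L)+.004*np.cos(L),r*np.cos(L)+.004*np.sin(L)) for x,r in((-.019,.05),(-.019,.11),(.019,.11),(.019,.05))]
    cv2.polylines(im,[np.array([f(p) for p in q])],False,c,1)
cv2.imwrite('pics/m21.png',im)
E
```

```text
tipL [-13.3 -83.2  71.6]
tipR [ 16.  -81.9  69.5]
pad c [  0.9 -69.9  64.3]
pad2 [ -5.3 -74.3  68.8]
face [ 11.5 -49.5  47.2]
clawtop [ 0.6 20.3 11. ]
tab [-57.   86.2 -29.5]
```

View pics/m21.png

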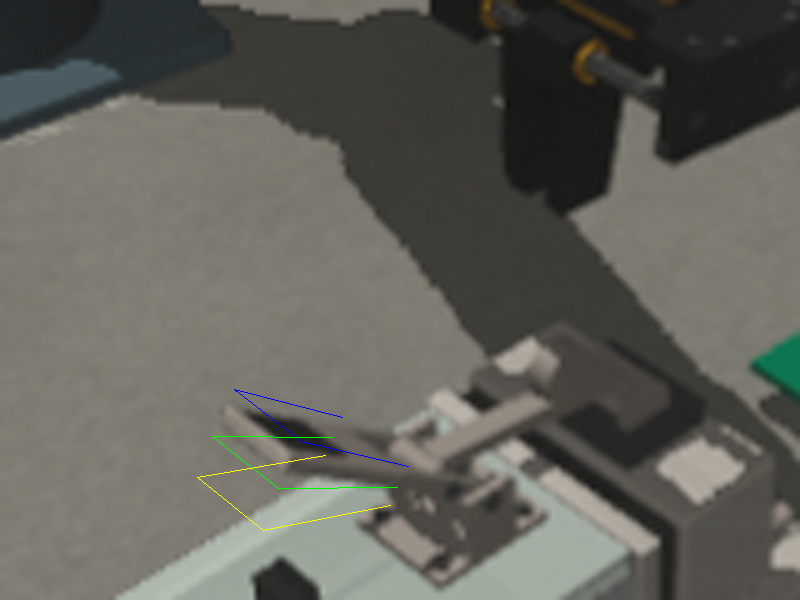

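carry_out(targets=[3.4,-26,0,1.6,0.2,0,1,3.4,-26,-3,1.6,0.2,0,1,3.4,-26,-3,1.6,0.2,0,1,3.4,-26,-3,1.6,0.2,0,1,0,0,0,0,0,0,1])

```text
t: 12.9
position: [0.5922, -0.0988, 0.2031]
ee_rot: [-179.5, -0.1, 98.3]
wrist_force: [0.3, -0.3, 0.3]
finger_gap: 0.005
```

```bash
python3 - <<'E'
from model import *
o=robot.get_obs(); print(o['position'],o['ee_rot'],o['wrist_force'],o['finger_gap'],W2C(o['position'])*1000)
E
```

```text
[ 0.59220057 -0.09876311  0.20309009] [-1.79496583e+02 -6.83506364e-02  9.83223390e+01] [ 0.26850016 -0.33324396  0.25356363] 0.004581915181139933 [ -2.21469721 -46.59205366  90.09008604]
```

carry_out(targets=[1.8,-4.3,-6,0,0,-0.3,1,1.8,-4.3,-6,0,0,-0.3,1,0,0,-5,0,0,0,1])

```text
t: 13.2
position: [0.5956, -0.1063, 0.184]
ee_rot: [-179.4, -0.0, 97.7]
wrist_force: [0.2, -0.3, -0.4]
finger_gap: 0.001
```

carry_out(targets=[0,0,-3,0,0,0,1,0,0,-3,0,0,0,1])

```text
t: 13.4
position: [0.5953, -0.1042, 0.1764]
ee_rot: [-179.3, -0.1, 97.9]
wrist_force: [0.5, 0.3, -0.1]
finger_gap: 0.005
```

```bash
python3 - <<'E'
from model import *
o=robot.get_obs(); print(o['position'],o['ee_rot'],o['wrist_force'],o['finger_gap'],W2C(o['position'])*1000)
grab('scene','s22');crop('s22',190,180,350,300,5,'c22s')
E
```

```text
[ 0.59527102 -0.10417284  0.17639274] [-1.79275657e+02 -7.23598056e-02  9.78907191e+01] [ 0.51558802  0.26038695 -0.08384118] 0.0051969411418475945 [  0.11331327 -52.36035025  63.39273835]
```

View pics/c22s.png

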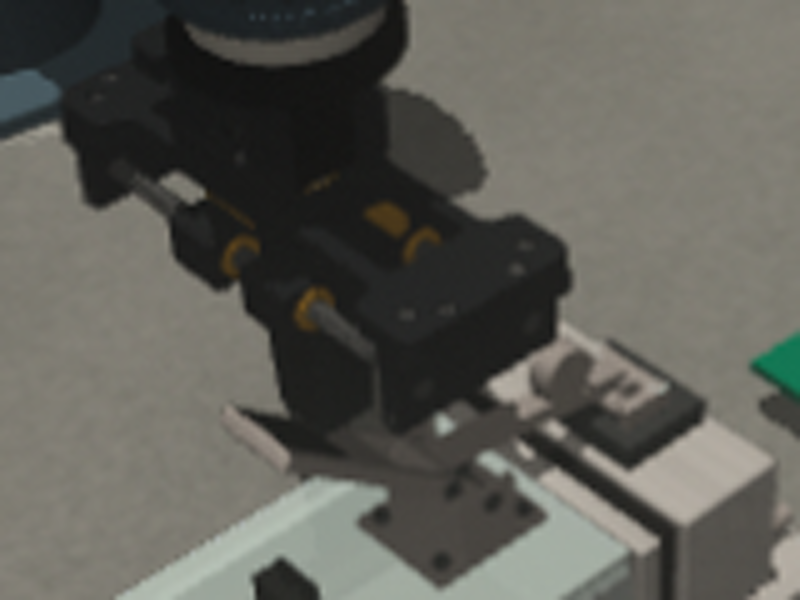

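carry_out(targets=[0.3,-2.5,-2.5,0,0,0,1,0.3,-2.5,-2.5,0,0,0,1])

```text
t: 13.65
position: [0.5958, -0.1077, 0.1708]
ee_rot: [-179.3, -0.1, 98.0]
wrist_force: [-1.4, 1.2, 1.6]
finger_gap: 0.004
```

carry_out(targets=[0.3,-2.5,-2.5,0,0,0,1,0.3,-2.5,-2.5,0,0,0,1])

```text
t: 13.85
position: [0.5964, -0.1121, 0.1657]
ee_rot: [-179.2, -0.2, 98.1]
wrist_force: [-0.2, 2.1, 0.6]
finger_gap: 0.0
```

carry_out(targets=[0.3,-2,-3,0,0.2,-0.2,1,0.3,-2,-3,0,0.2,-0.2,1,0.3,-2,-3,0,0.2,-0.2,1])

```text
t: 14.15
position: [0.5973, -0.1182, 0.1561]
ee_rot: [-178.6, -0.4, 97.4]
wrist_force: [-1.2, 2.3, 2.3]
finger_gap: 0.007
```

carry_out(targets=[0.3,-2,-3,0,0.2,-0.2,1,0.3,-2,-3,0,0.2,-0.2,1,0.3,-2,-3,0,0.2,-0.2,1])

```text
t: 14.45
position: [0.5985, -0.1244, 0.1462]
ee_rot: [-178.0, -0.5, 96.8]
wrist_force: [-0.0, 2.3, 0.9]
finger_gap: 0.008
```

```bash
python3 - <<'E'
from model import *
o=robot.get_obs(); print(o['position'],o['ee_rot'],o['wrist_force'],o['finger_gap'],W2C(o['position'])*1000)
grab('scene','s23');crop('s23',190,180,350,300,5,'c23s')
E
```

```text
[ 0.59854277 -0.12442518  0.14615912] [-177.9771401    -0.46047047   96.76819614] [-0.04435836  2.32439623  0.86951465] 0.007971815922867647 [  0.67781687 -72.86749441  33.15912026]
```

View pics/c23s.png

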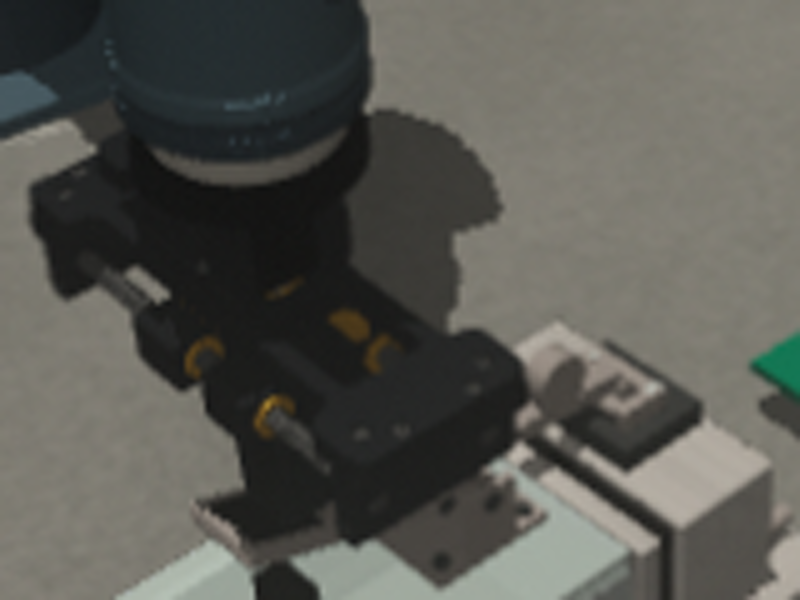

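```bash
python3 - <<'E'
from model import *
grab('wrist','w23');crop('w23',200,0,440,180,3.3,'c23')
crop('s23',290,240,345,280,14,'c23t')
E
```

```text
(no output)
```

View pics/c23.png

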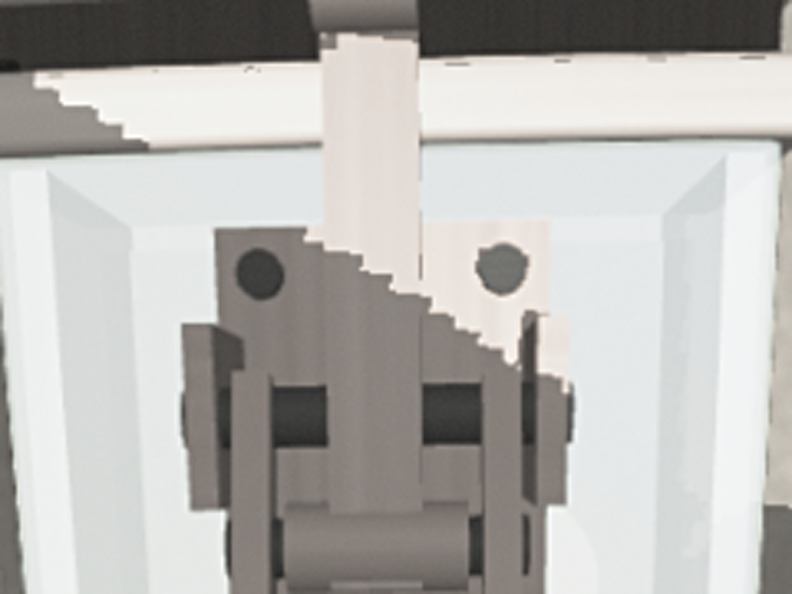

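View pics/c23t.png

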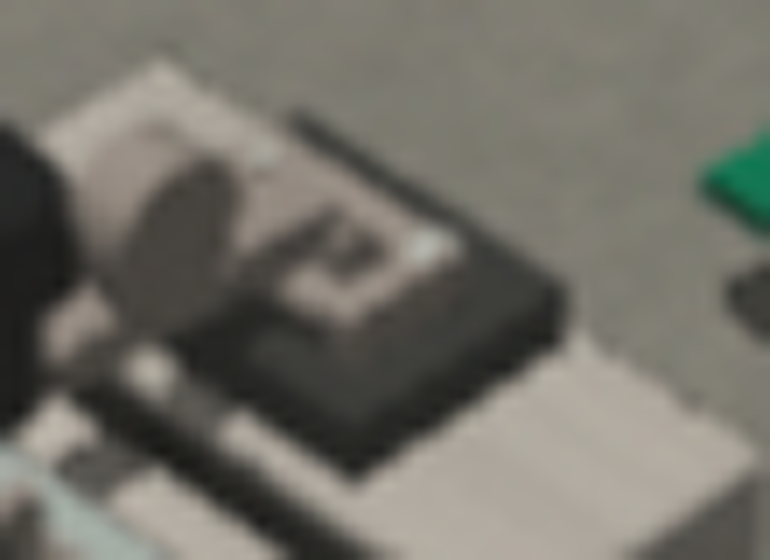

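carry_out(targets=[0.1,-1,-3,0,-0.4,0.2,1,0.1,-1,-3,0,-0.4,0.2,1,0.1,-1,-3,0,-0.4,0.2,1])

```text
t: 14.85
position: [0.5991, -0.1286, 0.1368]
ee_rot: [-179.3, -0.2, 97.4]
wrist_force: [0.3, 1.3, 0.9]
finger_gap: 0.006
```

carry_out(targets=[0.1,-1,-3,0,-0.4,0,1,0.1,-0.8,-3,0,-0.4,0,1,0.1,-0.8,-3,0,0,0,1])

```text
t: 15.15
position: [0.5993, -0.132, 0.1271]
ee_rot: [179.8, -0.1, 97.4]
wrist_force: [1.2, 0.2, 0.4]
finger_gap: 0.004
```

```bash
python3 - <<'E'
from model import *
o=robot.get_obs(); print(o['position'],o['ee_rot'],o['wrist_force'],o['finger_gap'],W2C(o['position'])*1000)
E
```

```text
[ 0.59927668 -0.13203084  0.12708323] [ 1.79799165e+02 -6.00309472e-02  9.73780333e+01] [1.17793475 0.19755821 0.43153183] 0.0035197833252041777 [  0.39938747 -80.50340419  14.08322684]
```

```bash
python3 - <<'E'
from model import *
grab('wrist','w24');crop('w24',200,0,440,180,3.3,'c24')
grab('scene','s24');crop('s24',190,180,350,300,5,'c24s')
E
```

```text
(no output)
```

View pics/c24.png

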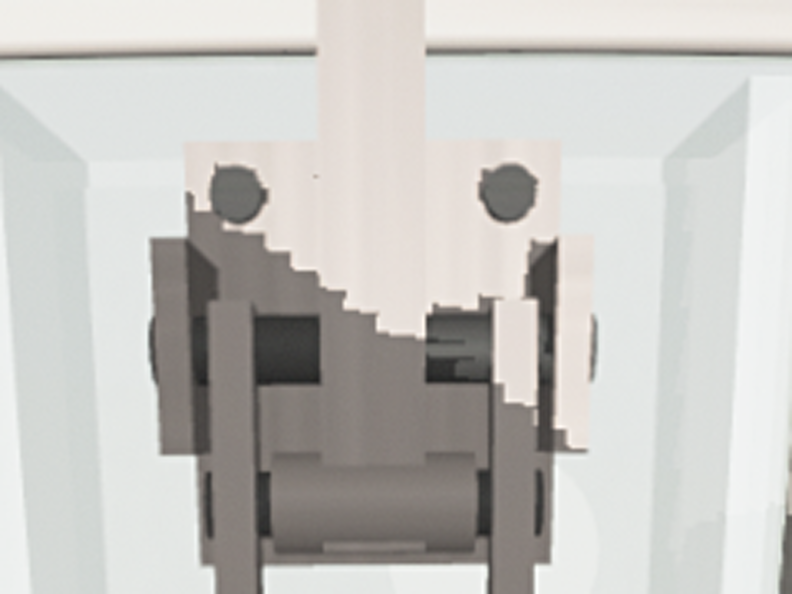

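View pics/c24s.png

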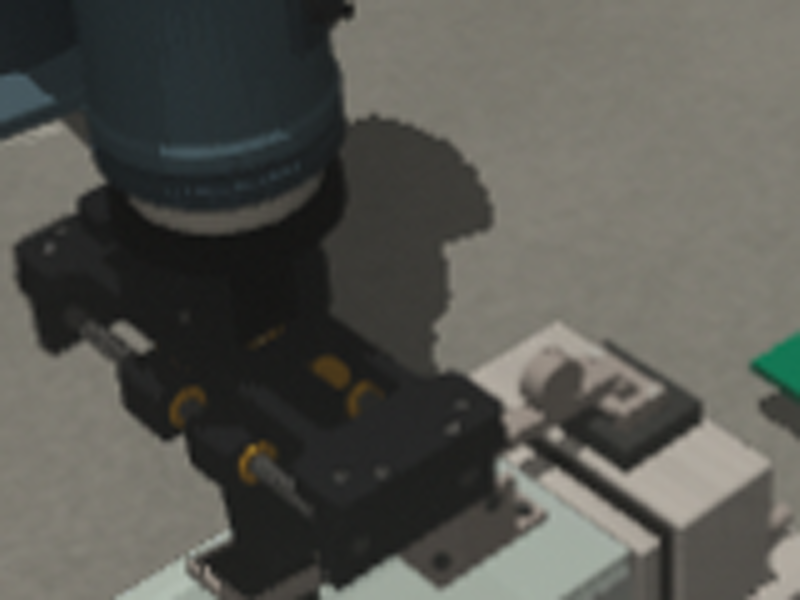

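carry_out(targets=[0.1,-0.3,-2.5,0,0,0,1,0.1,-0.3,-2.5,0,0,0,1])

```text
t: 15.45
position: [0.5995, -0.133, 0.1218]
ee_rot: [179.8, -0.0, 97.4]
wrist_force: [-0.4, 0.0, 0.1]
finger_gap: 0.01
```

carry_out(targets=[0,0,-2,0,0,0,1])

```text
t: 15.55
position: [0.5995, -0.1332, 0.1195]
ee_rot: [179.8, -0.0, 97.4]
wrist_force: [-0.1, -0.2, -0.2]
finger_gap: 0.005
```

carry_out(targets=[0,0,-1.5,0,0,0,1])

```text
t: 15.65
position: [0.5995, -0.1332, 0.1177]
ee_rot: [179.9, -0.0, 97.4]
wrist_force: [1.0, 0.5, 0.3]
finger_gap: 0.005
```

carry_out(targets=[0,0,-1.5,0,0,0,1])

```text
t: 15.75
position: [0.5996, -0.1333, 0.1165]
ee_rot: [179.9, -0.0, 97.4]
wrist_force: [-3.6, 1.9, 12.8]
finger_gap: 0.004
```

carry_out(targets=[0,0,2,0,0,0,1,0,0,10,0,0,0,1,0,0,30,0,0,0,1,0,0,40,0,0,0,1,0,0,40,0,0,0,1])

```text
t: 16.25
position: [0.5954, -0.1324, 0.2381]
ee_rot: [-179.5, -0.2, 97.4]
wrist_force: [0.6, -0.6, -1.1]
finger_gap: 0.005
```

carry_out(targets=[0,20,15,0,0,0,0,0,30,0,0,0,0,0,0,30,0,0,0,0,0,0,0,0,0,0,0,0])

```text
t: 16.65
position: [0.5988, -0.0526, 0.2642]
ee_rot: [179.6, 0.0, 97.1]
wrist_force: [-0.6, 0.2, -0.3]
finger_gap: 0.345
```

```bash
python3 - <<'E'
from model import *
o=robot.get_obs(); print(o['position'],o['wrist_force'])
grab('wrist','w25');grab('scene','s25');crop('s25',190,180,350,300,5,'c25s')
E
```

```text
[ 0.59876584 -0.05257191  0.26416725] [-0.62633743  0.18888682 -0.29135307]
```

View pics/w25.png

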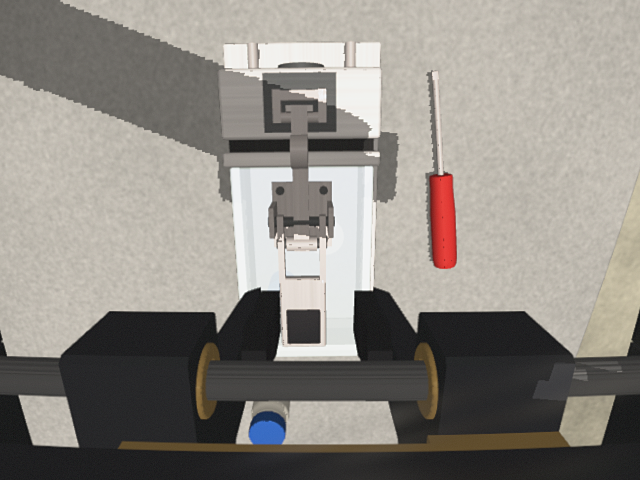

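View pics/c25s.png

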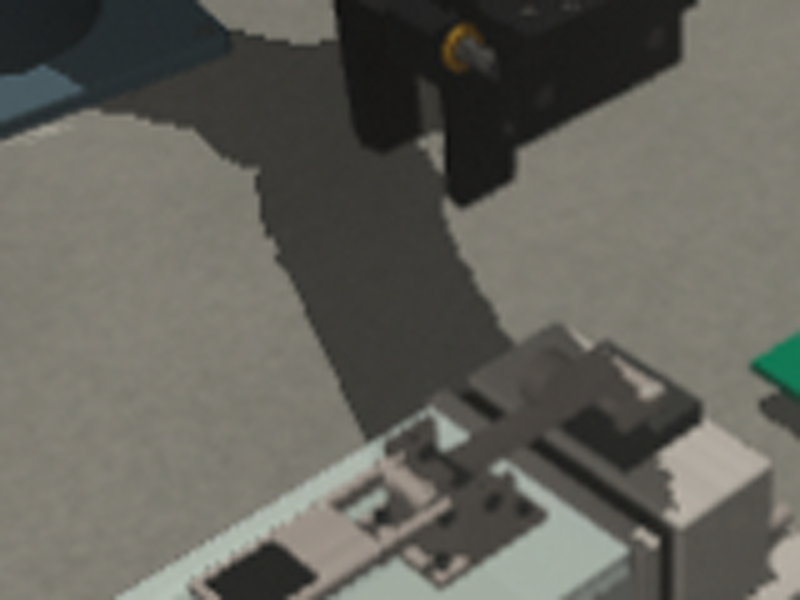

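```bash
python3 - <<'E'
from model import *
crop('w25',210,30,390,165,4.4,'c25')
d1=load('w1');d=load('w25')
for u,v in ((303,300),(303,325),(303,340),(285,300),(321,320)): print((W2C(pt(d,u,v))*1000).round(1))
E
```

```text
[  0.2 -64.9   5.9]
[ -0.2 -87.9   5.7]
[  -0.6 -102.9    4.4]
[-14.7 -65.6   4. ]
[ 14.9 -84.2   4.2]
```

View pics/c25.png

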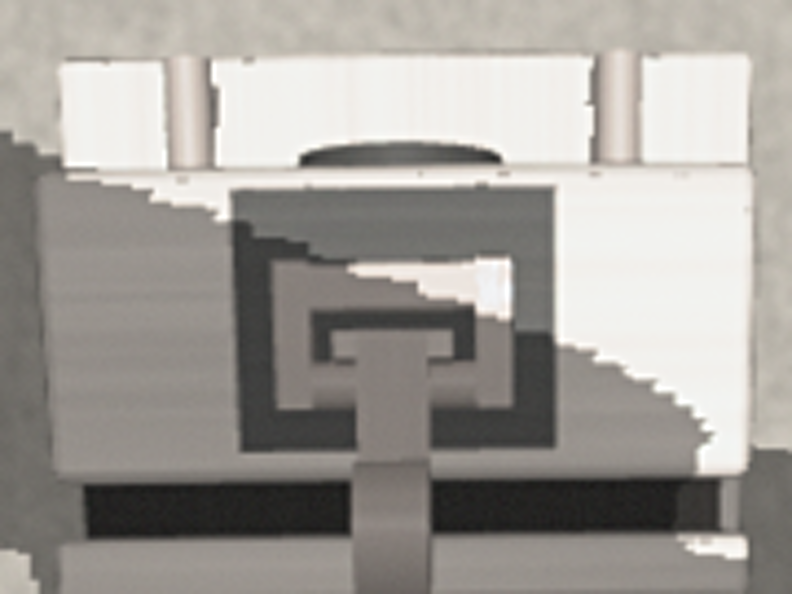

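```bash
python3 - <<'E'
from model import *
d1=load('w1');d=load('w25')
Y=lambda d,u,v,h:(W2C(ptz(d,u,v,h))*1000)[1]
a=Y(d1,321,100,.012)-Y(d1,321,128.6,.085); b=Y(d,303,42.3,.012)-Y(d,303,68.4,.085)
g1=Y(d1,320-10,187.5,.085)-Y(d1,275,90+557/5,.085); 
g2=Y(d,260,30+475/4.4,.085)-Y(d,260,30+537/4.4,.085)
print(a,b,g1,g2)
print(Y(d1,321,128.6,.085),Y(d,303,68.4,.085),Y(d1,321,150,.107),Y(d,303,30+261/4.4,.107))
E
```

```text
29.857386859420146 33.49037077606528 13.2150495891593 11.251626892730279
119.04552088981002 115.8581864289742 101.14800805578304 98.26879818502829
```

```bash
python3 - <<'E'
from h import *
print(robot.get_obs()['wrist_force'],robot.get_obs()['t']); print(robot.finish_job())
E
```

```text
[-0.12399125 -0.19697707 -0.90605179] 16.75
the job is handed in; nothing more can be done
None
```

The draw latch is closed and the job was handed in at about 16.8 s, with the gripper well clear of everything; the hand-in reported no verdict.

I gripped the claw by its tab, lowered the lip into the slot, and drew it back with up to about 12 N sideways (about 15 N in all). I then let go and swung the lever over with the shut fingertips.

**Last checks:**
- **Lever:** the wrist camera's depth map puts its top 4–6 mm above pivot height from 65 to 103 mm out, so it lies level on its buffer.
- **Claw:** the wrist picture shows the lip in the strike's slot.
- **End plate:** three of my four image measurements put it drawn in by 2.9–3.6 mm and the fourth by 2.0 mm. All lie within the 1.5–11 mm expected.
- **Wrist force:** the highest reading was about 15 N, and pressing the lever onto the buffer peaked at about 13 N.
- **Things around the chamber:** I touched none of them. The jar and screwdriver look in place in the last wrist picture, but I did not measure the bracket again.

**What went wrong:** on the first descent the tab slid about 5 mm in the pads at 25 N grip. I opened, re-centred and gripped again at 45 N, and it held after that.

**What I could not confirm:** the touch of the lip on the bar was not visible. I judged it from the force and from the strike moving along with the claw.

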